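# Restock the angled pantry drawer with fish tins

### The arm

A 7-joint arm with a two-finger parallel gripper is mounted at the origin on the work surface. World frame = base frame: x ahead of the robot, y to its left, z up, the work surface at z = 0. Lengths are in mm, angles in rad, forces in N, time in s.
With the tool pointing down it reaches from about 425 to 825 mm from the base axis. Payload 3.6 kg.
Tool frame: the origin (TCP) lies on the centre line of the jaws, within the pads' length; the fingertips stand 14 mm ahead of it and the grasp point (between the pads) lies 5 mm behind it; z points along the fingers, y is the line along which they close (so a half turn about z gives the same grasp; the last joint's range is limited). The gripper opens to 85 mm and grips with 20 to 120 N. Pads are 22 mm wide; open, the fingers measure 114 mm over their backs; the gripper's body (76 mm by 85 mm) begins 54 mm behind the grasp point. The pads swing forward as they close: fully open they stand 13 mm farther back than shut.
Start: joints at [-1.319, 0.615, -0.013, 1.423, 0.008, 1.103, -0.04], TCP at [178.224, 625.06, 245.297] pointing down, gripper open.
Joint ranges: [-3.12, 3.12], [-0.3, 2.06], [-1.34, 1.32], [0.26, 2.42], [-1.36, 4.5], [0.01, 1.98], [-2.84, 2.84]. Speed limits (rad/s): [2.79, 2.79, 3.14, 3.14, 3.14, 3.14, 3.14].

### API

Orientations are given as a unit quaternion [w, x, y, z].
In Python, from bench import manip, optics gives the robot as it stands. The module is installed in compiled form; this text tells all that it offers.
- The arm moves only by the shell command python3 -m handwheel 'ROWS' [OPENING]. ROWS is JSON, a list of rows, each a list of 6 numbers: the shift along the tool's x, y, z in mm, then the turn, a rotation vector about the tool's x, y, z in rad. A call has exactly 10 rows; each row shifts and turns the commanded pose from where the row before left it, along the tool's axes as they then stand; what a row does not reach is not made up. A row lasts 1/12 s, in which the tool goes at most 41.7 mm and 7.16 degrees, less where a joint would pass 70% of its speed; a pose out of reach is approached as far as the arm can. A call with a gripper value outside its range is refused whole. OPENING is the opening, from 0 (shut) to 1 (fully open), set as the call begins (- or left out, the last holds). The fingers move at their own pace and stop on an object; the grip force is fixed at half the most. Time passes only in rows, so rows that do not move let the fingers close, or fill a call up. It gives the time, the measured TCP pose, the force, the opening and the grip force at its end, in the units of the state.
- manip.get_state(): the state, without advancing time (a new reading comes with each control period).
- optics.get_image(name): name is "side" or "top"; returns a dict with "image" (420x560x3 uint8, red, green, blue), "vfov" (degrees; the focal length in pixels is half the picture's height over the tangent of half this angle, whatever the lens; pixels are square), "cx", "cy" (the principal point, pixels), "k1" (the pictures are not rectified: a ray, as slopes to the right and down, at radius r is drawn at 1 + k1 r^2 times it, then the intrinsics apply), "R" (3x3) and "t" (3): a world point X has camera coordinates R X + t. Camera axes: x right, y down, z forward; pixel columns grow to the right and rows downward; lengths in mm; the calibration is good to about 2 mm. A picture is of the moment at which its call begins. There is no depth.
- manip.finish_job(): hands the job in; it is judged then, once.
The state is a dict: "time": time; "joint_pos": joint angles; "joint_vel": joint speeds; "joint_efforts": joint torques, N m; "eef_pos": TCP position; "orientation": TCP orientation; "contact_force": force on the tool from outside, world axes, zero at the start; "torque": the same for the moment, N m; "gripper_width": opening from 0.0 (shut) to 1.0 (fully open); "grasp_force": force on a finger pad.
Only numpy, scipy, OpenCV 4.12 (cv2) and the standard library are available. Lean on these libraries where they do the work, as an engineer would, in place of code of your own. Each camera call takes 0.05 s, during which the arm holds its last target. There are 200 camera calls.

### The job

Put the fish tins away: pull the pantry unit's drawer right out, lay every tin from the counter on the drawer's sloped shelf, one to a lane, flat and lengthwise up the slope, with the ring-pull lid facing up and its lower end down against the front lip (turn over any tin that lies base up), then slide the drawer fully home. Leave the jars, cans and cartons standing where they are.

Things in the scene. Friction and masses are not known exactly. Their poses are not given: they have to be found in the camera images.
- unit: the pantry unit: a fixed low wooden carcass 430 mm wide (y), 188 mm high to its top board; a flat carton and foil trays on the board's back half rise 30 mm more. Origin on the counter, mid width, 10 mm in front of the side panels and 45 mm in front of the board's front edge; +x points straight into the unit, z up
- drawer (a joint): how far the unit's drawer is pulled out (along the unit's -x), m: 0 = fully home, 0.19 = at its stop. It slides stiffly (about 3 N) and stays where it is left
- handle (a point): middle of the drawer's handle: a horizontal steel bar 10 mm thick, 130 mm long (along the unit's y), centre 36 mm above the counter, 45 mm in front of the drawer's front panel (56 mm high) and, with the drawer home, 108 mm in front of the top board's front edge; free above. Axes as the unit's
- bed (a point): the drawer's sloped plywood shelf, moving with it: 155 mm up the slope (x), 394 wide (y), sloped 0.38 rad, low edge toward the handle. Origin on its surface at the foot of the slope against the front lip, mid width; +x up the slope, +y along the lip, +z square out of the surface. The lip stands 12 mm above the surface. Foot 30 mm above the counter. Clear of the top board when fully out
- lane_1 (a point): foot of the rightmost (seen from the robot) of four lanes of the sloped shelf, one tin each: on the surface at the lip, mid lane; axes as the shelf's (x up the slope, z out of it). Lanes are 83 mm (middle) or 97 mm (outer) wide, parted by ribs 5 mm high and wide; edge strips 10 mm high at the sides
- lane_2 (a point): foot of the right of middle (seen from the robot) of four lanes of the sloped shelf, one tin each: on the surface at the lip, mid lane; axes as the shelf's (x up the slope, z out of it). Lanes are 83 mm (middle) or 97 mm (outer) wide, parted by ribs 5 mm high and wide; edge strips 10 mm high at the sides
- lane_3 (a point): foot of the left of middle (seen from the robot) of four lanes of the sloped shelf, one tin each: on the surface at the lip, mid lane; axes as the shelf's (x up the slope, z out of it). Lanes are 83 mm (middle) or 97 mm (outer) wide, parted by ribs 5 mm high and wide; edge strips 10 mm high at the sides
- lane_4 (a point): foot of the leftmost (seen from the robot) of four lanes of the sloped shelf, one tin each: on the surface at the lip, mid lane; axes as the shelf's (x up the slope, z out of it). Lanes are 83 mm (middle) or 97 mm (outer) wide, parted by ribs 5 mm high and wide; edge strips 10 mm high at the sides
- tin_1: flat steel fish tin 106 mm long (x), 60 wide (y), 28 thick (z), square-sided, about 0.17 kg, rigid. Origin at its centre; +z points out of the lid, the face with the dark ring pull (ring toward +x, not proud of the rim); the other face is a plain flat base. Starts flat on the counter, lid up or base up; may be absent. It can stand on its 60 x 28 mm end
- tin_2: flat steel fish tin 106 mm long (x), 60 wide (y), 28 thick (z), square-sided, about 0.17 kg, rigid. Origin at its centre; +z points out of the lid, the face with the dark ring pull (ring toward +x, not proud of the rim); the other face is a plain flat base. Starts flat on the counter, lid up or base up; may be absent. It can stand on its 60 x 28 mm end
- tin_3: flat steel fish tin 106 mm long (x), 60 wide (y), 28 thick (z), square-sided, about 0.17 kg, rigid. Origin at its centre; +z points out of the lid, the face with the dark ring pull (ring toward +x, not proud of the rim); the other face is a plain flat base. Starts flat on the counter, lid up or base up; may be absent. It can stand on its 60 x 28 mm end
- tin_4: flat steel fish tin 106 mm long (x), 60 wide (y), 28 thick (z), square-sided, about 0.17 kg, rigid. Origin at its centre; +z points out of the lid, the face with the dark ring pull (ring toward +x, not proud of the rim); the other face is a plain flat base. Starts flat on the counter, lid up or base up; may be absent. It can stand on its 60 x 28 mm end
- spice_jar: short glass spice jar, 42 mm diameter, 42 mm high, standing loose on the counter; origin at the centre of its underside, z up. Not part of the job: leave it standing where it is
- bean_can: food can, 66 mm diameter, 100 mm high, standing loose on the counter; origin at the centre of its underside, z up. Not part of the job: leave it standing where it is
- rice_carton: upright carton 50 x 110 x 150 mm high, standing loose on the counter; origin at the centre of its underside, z up. Not part of the job: leave it standing where it is
- jam_jar: jam jar, 68 mm diameter, 100 mm high, standing loose on the counter; origin at the centre of its underside, z up. Not part of the job: leave it standing where it is
- oil_bottle: amber bottle, 64 mm diameter, 200 mm high, standing loose on the counter; origin at the centre of its underside, z up. Not part of the job: leave it standing where it is
- tomato_can: food can, 74 mm diameter, 110 mm high, standing loose on the counter; origin at the centre of its underside, z up. Not part of the job: leave it standing where it is
- pickle_jar: big jar, 80 mm diameter, 130 mm high, standing loose on the counter; origin at the centre of its underside, z up. Not part of the job: leave it standing where it is
Not all that is in view belongs to the job. Leave any green or pink look-alike of the tin_1 alone.

How it is judged (in metres and radians):
On the way, in this order (a step that is already met when the one before it is completed fails the run):
1. the drawer is pulled out (value of joint drawer above 0.165 m), for 0.2 s.
2. every tin lies lid up in a lane of the sloped shelf, lower end against the lip, released, with the drawer out (x of tin_1 in the frame of bed between 0.046 and 0.063 m and z of tin_1 in the frame of bed between 0.008 and 0.0165 m and y of tin_1 in the frame of bed between -0.175 and 0.175 m and angle between each of tin_1, tin_2, tin_3, tin_4's own z axis and vertical below 0.52 rad and angle between the x axis of each of tin_1, tin_2, tin_3, tin_4 and the x axis of bed, either way round below 0.2 rad and contact force between each of tin_1, tin_2, tin_3, tin_4 and the fingers below 0.2 N and linear speed of each of tin_1, tin_2, tin_3, tin_4 below 0.03 m/s and x of tin_2 in the frame of bed between 0.046 and 0.063 m and z of tin_2 in the frame of bed between 0.008 and 0.0165 m and y of tin_2 in the frame of bed between -0.175 and 0.175 m and x of tin_3 in the frame of bed between 0.046 and 0.063 m and z of tin_3 in the frame of bed between 0.008 and 0.0165 m and y of tin_3 in the frame of bed between -0.175 and 0.175 m and x of tin_4 in the frame of bed between 0.046 and 0.063 m and z of tin_4 in the frame of bed between 0.008 and 0.0165 m and y of tin_4 in the frame of bed between -0.175 and 0.175 m and value of joint drawer above 0.12 m), for 0.2 s.
At the end, for the whole second after the job is handed in: Drawer home within 8 mm; every tin present lies lid up on the sloped shelf, flat on the board (centre 8 to 16.5 mm off it), lengthwise up the slope within 0.2 rad, lower end within about 10 mm of the lip, at rest and released (value of joint drawer below 0.008 m and x of tin_1 in the frame of bed between 0.046 and 0.063 m and z of tin_1 in the frame of bed between 0.008 and 0.0165 m and y of tin_1 in the frame of bed between -0.175 and 0.175 m and angle between each of tin_1, tin_2, tin_3, tin_4's own z axis and vertical below 0.52 rad and angle between the x axis of each of tin_1, tin_2, tin_3, tin_4 and the x axis of bed, either way round below 0.2 rad and contact force between each of tin_1, tin_2, tin_3, tin_4 and the fingers below 0.2 N and linear speed of each of tin_1, tin_2, tin_3, tin_4 below 0.03 m/s and x of tin_2 in the frame of bed between 0.046 and 0.063 m and z of tin_2 in the frame of bed between 0.008 and 0.0165 m and y of tin_2 in the frame of bed between -0.175 and 0.175 m and x of tin_3 in the frame of bed between 0.046 and 0.063 m and z of tin_3 in the frame of bed between 0.008 and 0.0165 m and y of tin_3 in the frame of bed between -0.175 and 0.175 m and x of tin_4 in the frame of bed between 0.046 and 0.063 m and z of tin_4 in the frame of bed between 0.008 and 0.0165 m and y of tin_4 in the frame of bed between -0.175 and 0.175 m); the robot touches nothing.
It fails at once if a jar, can, bottle or carton on the counter is knocked over or shoved more than 60 mm (angle between any of spice_jar, bean_can, rice_carton, jam_jar, oil_bottle, tomato_can, pickle_jar's own z axis and vertical above 0.5 rad or distance of any of spice_jar, bean_can, rice_carton, jam_jar, oil_bottle, tomato_can, pickle_jar from where it was at the start of the episode above 0.06 m).
Of tin_1, tin_2, tin_3, tin_4 only 3 to 4 are there at a start; the rules pass over those that are not, and their reading is None.
At some moment in a run one of tin_1, tin_2, tin_3, tin_4 may be knocked a few centimetres aside while the robot is not near it.
Once in a run the grip may slacken for a moment while it holds something.
It also fails if it takes over 210 s, if anything falls off the work surface, if the arm or the gripper's body presses on something with over 40 N, if the wrist force passes 120 N, or if a joint passes its speed limit or range.

## Working session

There is one attempt and no reset: what is moved stays moved. The work goes in short steps, Python scripts to look and compute and a shell command to move; the robot and the scene stay as the last step left them, time stands still between calls to the robot, and variables do not carry over. Pictures are saved under pics/ and viewed, at most 14 in all, crops included, and the job is handed in when it is done.

```bash
mkdir -p pics
python3 - <<'E'
from bench import manip, optics
import cv2
for n in("side","top"):
    d=optics.get_image(n); cv2.imwrite(f"pics/{n}0.png",d["image"][:,:,::-1])
    print(n,{k:(v.tolist() if hasattr(v,'tolist') else v) for k,v in d.items() if k!="image"})
print(manip.get_state())
E
```

```text
side {'vfov': 53.34206579513546, 'cx': 272.4207136476495, 'cy': 209.70017192004332, 'k1': -0.06205508844356828, 'R': [[-0.9572256391681061, -0.28919613081733325, -0.009201828051793943], [-0.18663991374136835, 0.6414462063221169, -0.7441184764495364], [0.22109866195394648, -0.7105718558423548, -0.6679842957487296]], 't': [517.0060949534387, 184.22120280049117, 1297.2452184875951]}
top {'vfov': 57.3174132711696, 'cx': 269.13973999813913, 'cy': 211.91631801164428, 'k1': -0.07809222889692781, 'R': [[0.013365630964892978, -0.9998971402987722, -0.005202761886514332], [-0.9936457843324062, -0.012700165444190213, -0.11183363123912057], [0.11175605212849869, 0.006664429460026274, -0.9937133239484237]], 't': [-49.65201044847062, 586.1117348524879, 1173.7351796447958]}
{'time': 0.1, 'joint_pos': array([-1.31948146,  0.6158228 , -0.01265142,  1.42476744,  0.00807706,
        1.10338108, -0.04045691]), 'joint_vel': array([-8.68690695e-04, -2.81892488e-03,  1.74957423e-03, -4.07427713e-03,
       -3.08759334e-04, -2.43736980e-05,  6.75952116e-04]), 'joint_efforts': array([ 1.82369040e-03, -4.70381498e+01,  2.60609407e-01, -1.71571112e+01,
        1.02110152e-02,  5.86551570e-03, -1.68380961e-05]), 'eef_pos': array([178.04896237, 624.45067462, 244.2440984 ]), 'orientation': array([-1.66876043e-04,  1.38447726e-01,  9.90369058e-01, -1.15286944e-03]), 'contact_force': array([ 0.3674017 ,  0.0724101 , -0.31471711]), 'torque': array([-3.32514820e-02,  7.44243745e-03, -6.27609048e-05]), 'grasp_force': 0.0, 'gripper_width': 0.9999900086990172}
```

View pics/top0.png

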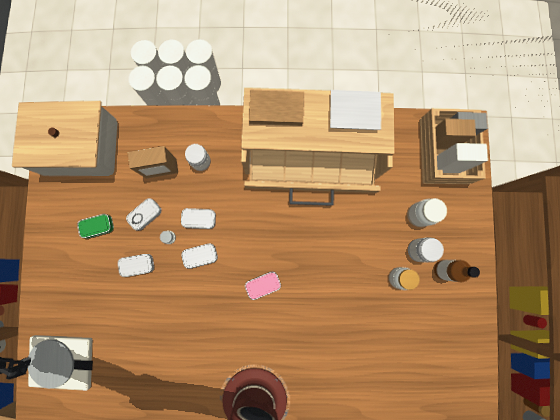

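View pics/side0.png

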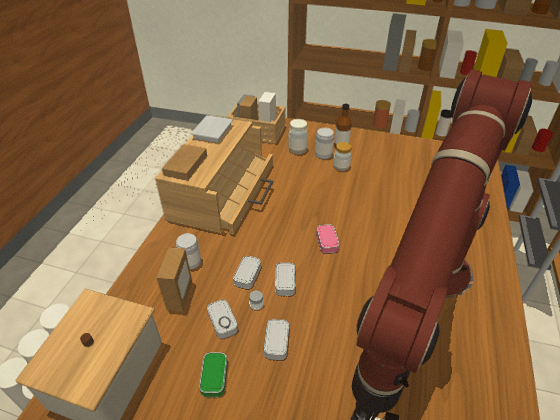

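The top view shows four white tins at (143,213), (198,218), (199,255) and (135,265). A ring is visible only on the first one. The spice jar is at (167,237), the pink look-alike at (263,286), the green one at (95,226), and the drawer handle at (311,205). The side view agrees. Next I'll write helpers and measure.

```bash
cat > h.py <<'E'
import numpy as np, cv2
from bench import manip, optics
from scipy.spatial.transform import Rotation as Rn
class Cam:
    def __init__(s,n):
        d=optics.get_image(n); s.im=d["image"]; s.R=np.array(d["R"]); s.t=np.array(d["t"])
        f=s.im.shape[0]/2/np.tan(np.radians(d["vfov"])/2)
        s.K=np.array([[f,0,d["cx"]],[0,f,d["cy"]],[0,0,1.]]); s.D=np.array([d["k1"],0,0,0,0.])
        s.C=-s.R.T@s.t
    def rays(s,px):
        u=cv2.undistortPoints(np.array(px,float).reshape(-1,1,2),s.K,s.D)[:,0]
        return np.c_[u,np.ones(len(u))]@s.R
    def plane(s,px,z):
        r=s.rays(px); return s.C+r*((z-s.C[2])/r[:,2])[:,None]
    def proj(s,X):
        return cv2.projectPoints(np.array(X,float).reshape(-1,1,3),cv2.Rodrigues(s.R)[0],s.t,s.K,s.D)[0][:,0]
def tri(a,pa,b,pb):
    ra,rb=a.rays([pa])[0],b.rays([pb])[0]
    k=np.linalg.lstsq(np.c_[ra,-rb],b.C-a.C,rcond=None)[0]
    A,B=a.C+ra*k[0],b.C+rb*k[1]; return (A+B)/2,np.linalg.norm(A-B)
def white(c,box=None):
    hsv=cv2.cvtColor(c.im,cv2.COLOR_RGB2HSV)
    m=((hsv[...,1]<70)&(hsv[...,2]>120)).astype(np.uint8)*255
    m=cv2.morphologyEx(m,cv2.MORPH_CLOSE,np.ones((3,3)))
    out=[]
    for k in cv2.findContours(m,cv2.RETR_EXTERNAL,cv2.CHAIN_APPROX_NONE)[0]:
        if cv2.contourArea(k)<150: continue
        r=cv2.minAreaRect(k)
        if box is None or (box[0]<r[0][0]<box[2] and box[1]<r[0][1]<box[3]): out.append((k,r))
    return out
def crop(c,x0,y0,x1,y1,s,name):
    cv2.imwrite("pics/"+name,cv2.resize(c.im[y0:y1,x0:x1],None,fx=s,fy=s,interpolation=cv2.INTER_CUBIC)[:,:,::-1])
def tins(c,box,z=28):
    for k,r in white(c,box):
        P=c.plane(k[:,0].astype(float),z)[:,:2]
        (x,y),(w,h),a=cv2.minAreaRect(P.astype(np.float32))
        if w<h: w,h,a=h,w,a+90
        print("px",np.round(r[0]),"xy",round(x,1),round(y,1),"LxW",round(w),round(h),"yaw",round((a+90)%180-90,1))
E
python3 - <<'E'
from h import *
a=Cam("top");b=Cam("side")
tins(a,(100,190,230,290)); print(); tins(b,(190,240,310,370))
tl=np.vstack([a.im[185:285,70:230]]); 
A=cv2.resize(a.im[190:290,70:230],None,fx=5,fy=5,interpolation=cv2.INTER_CUBIC)
cv2.imwrite("pics/tinstop.png",A[:,:,::-1])
crop(a,235,80,400,215,4.8,"unittop.png"); crop(b,150,110,290,240,5,"unitside.png")
E
```

```text
px [136. 265.] xy 414.1 376.0 LxW 113 60 yaw -78.5
px [199. 256.] xy 446.6 175.6 LxW 109 62 yaw -75.1
px [198. 218.] xy 565.4 183.6 LxW 108 62 yaw 87.8
px [143. 214.] xy 577.1 360.6 LxW 109 62 yaw -48.9

px [276. 339.] xy 411.6 391.8 LxW 117 60 yaw -79.7
px [222. 318.] xy 571.6 373.1 LxW 118 63 yaw -48.0
px [256. 300.] xy 501.6 288.4 LxW 66 40 yaw -70.9
px [285. 279.] xy 443.0 192.5 LxW 121 59 yaw -73.4
px [247. 272.] xy 560.8 198.1 LxW 123 66 yaw 88.8
```

View pics/tinstop.png

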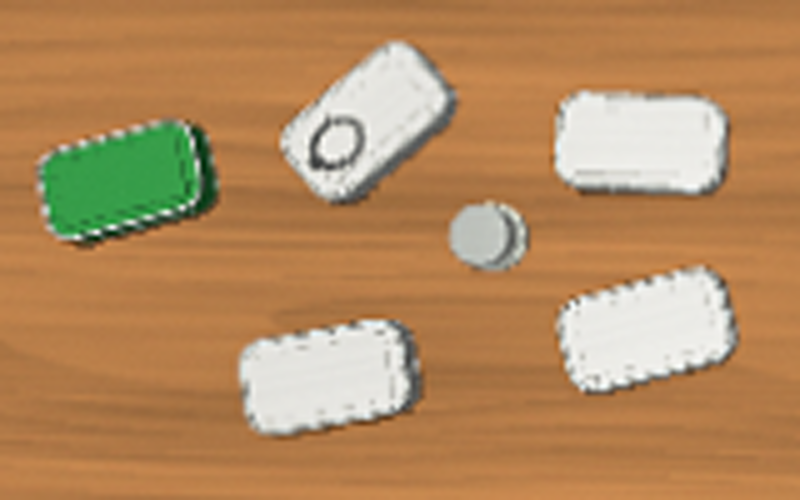

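View pics/unittop.png

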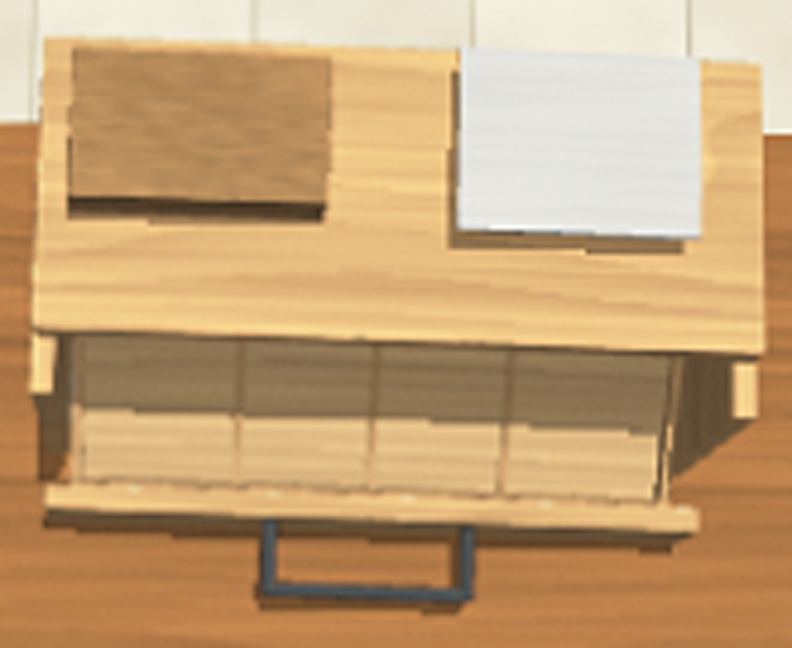

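View pics/unitside.png

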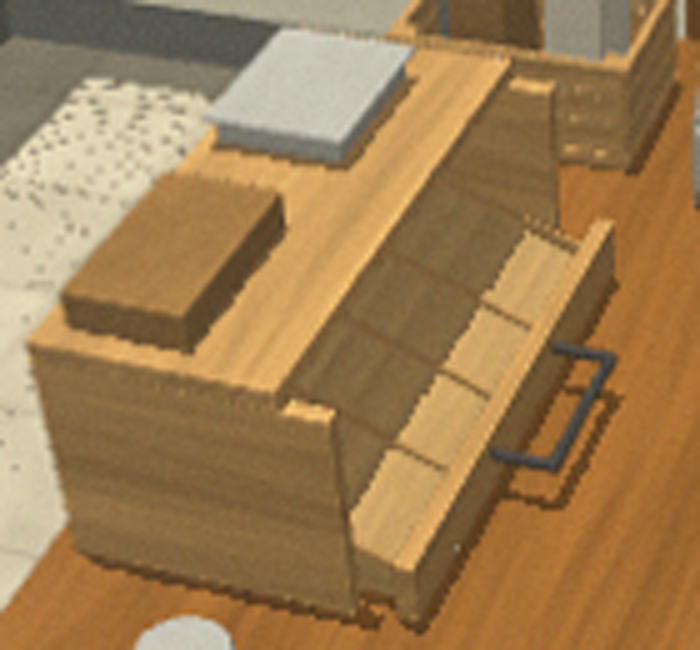

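The tin crop shows a ring on only one tin, the upper left one at (335,143) in the crop, so the other three lie base up. In the unit crops the handle bar runs from (260,596) to (470,598) in the top view and from (555,467) to (612,357) in the side view. The board's front edge ends at (35,328) and (762,352). I'll triangulate the unit and the tins.

Run:
```python
from h import *
a=Cam("top");b=Cam("side")
T=lambda p:(p[0]/4.8+235,p[1]/4.8+80)
S=lambda p:(p[0]/5+150,p[1]/5+110)
for n,p,q in [("hL",(264,595),(555,465)),("hR",(467,597),(612,359)),("boardL",(35,328),(280,400)),("boardR",(762,352),(510,62)),("frontpanL top",(46,510),(415,570)),("frontpanR",(697,532),(612,222))]:
    X,e=tri(a,T(p),b,S(q)); print(n,X.round(1),e.round(1))
# tins tops: triangulate centroid
for p,q in [((136,265),(276,339)),((199,256),(285,279)),((198,218),(247,272)),((143,214),(222,318)),((167,237),(256,297))]:
    X,e=tri(a,p,b,q); print(X.round(1),e.round(1))
# TCP check
s=manip.get_state(); print(s["eef_pos"],a.proj(s["eef_pos"]),b.proj(s["eef_pos"]),Rn.from_quat(s["orientation"],scalar_first=True).as_matrix().round(3))
```

```text
hL [ 613.6 -107.1   33.2] 1.9
hR [ 613.4 -241.5   27.9] 0.9
boardL [749.3  35.  174.2] 3.3
boardR [ 740.9 -393.4  179. ] 1.3
frontpanL top [665.1  35.9  47.8] 0.7
frontpanR [ 656.8 -389.6   47.2] 1.3
[414.  381.8   7.6] 1.4
[445.9 179.2   8.4] 0.5
[566.2 186.1   8.4] 1.3
[576.7 364.7  12.4] 0.7
[504.  279.5  26.4] 0.8
[178.17313024 624.83366654 244.9264571 ] [[ 11.85923742 354.72794045]] [[364.39202642 417.5540485 ]] [[-0.962  0.274 -0.   ]
 [ 0.274  0.962 -0.001]
 [-0.    -0.001 -1.   ]]
```

```bash
python3 -m handwheel '[[0,0,0,0,0,0.12],[0,0,0,0,0,0.12],[0,0,0,0,0,0],[0,0,0,0,0,0],[0,0,0,0,0,0],[0,0,0,0,0,0],[0,0,0,0,0,0],[0,0,0,0,0,0],[0,0,0,0,0,0],[0,0,0,0,0,0]]' 1
```

```text
time: 1.13
eef_pos: [178.3, 625.1, 245.3]
orientation: [-0.0, 0.256, 0.967, 0.0]
contact_force: [0.8, 0.7, -0.1]
gripper_width: 0.999
grasp_force: 0.0
```

```bash
cat >> h.py <<'E'
def toolR(yaw,tilt=0,about=0):
    """tool pointing down, closing axis (y) at world angle yaw deg; then tipped by tilt deg about world horizontal axis at angle about deg"""
    y=np.radians(yaw); ty=np.array([np.cos(y),np.sin(y),0]); tz=np.array([0,0,-1.]); tx=np.cross(ty,tz)
    k=np.radians(about); return Rn.from_rotvec(np.radians(tilt)*np.array([np.cos(k),np.sin(k),0]))*Rn.from_matrix(np.c_[tx,ty,tz])
def plan(p,R,rows=None,start=None):
    """equal rows (constant screw) from start (or the measured pose) to p,R"""
    s=manip.get_state()
    P,Q=start or (s["eef_pos"],Rn.from_quat(s["orientation"],scalar_first=True))
    M=np.eye(4);M[:3,:3]=(Q.inv()*R).as_matrix();M[:3,3]=Q.inv().apply(np.array(p)-P)
    w=(Q.inv()*R).as_rotvec()
    n=rows or int(max(np.ceil(np.linalg.norm(w)/.12),np.ceil(np.linalg.norm(M[:3,3])/36),1))
    from scipy.linalg import expm,logm
    m=expm(np.real(logm(M))/n)
    print(n,"rows of",np.round(m[:3,3],1).tolist()+np.round(w/n,4).tolist(),"| total",M[:3,3].round(1).tolist(),w.round(3).tolist(),"t",round(s["time"],1))
    return (np.array(p),R)
E
python3 - <<'E'
from h import *
e=plan((613.5,-174,150),toolR(-1.1))
plan((613.5,-174,31),toolR(-1.1),start=e)
E
```

```text
26 rows of [-36.7, -1.4, 3.7, -0.0, -0.0, 0.0412] | total [-773.5, -479.1, 95.3] [-0.0, -0.0, 1.072] t 1.1
4 rows of [0.0, 0.0, 29.8, 0.0, 0.0, 0.0] | total [0.0, 0.0, 119.0] [0.0, 0.0, 0.0] t 1.1
```

```bash
python3 -m handwheel '[[-36.7,-1.4,3.7,0,0,0.0412],[-36.7,-1.4,3.7,0,0,0.0412],[-36.7,-1.4,3.7,0,0,0.0412],[-36.7,-1.4,3.7,0,0,0.0412],[-36.7,-1.4,3.7,0,0,0.0412],[-36.7,-1.4,3.7,0,0,0.0412],[-36.7,-1.4,3.7,0,0,0.0412],[-36.7,-1.4,3.7,0,0,0.0412],[-36.7,-1.4,3.7,0,0,0.0412],[-36.7,-1.4,3.7,0,0,0.0412]]' 0.42 >/dev/null
python3 -m handwheel '[[-36.7,-1.4,3.7,0,0,0.0412],[-36.7,-1.4,3.7,0,0,0.0412],[-36.7,-1.4,3.7,0,0,0.0412],[-36.7,-1.4,3.7,0,0,0.0412],[-36.7,-1.4,3.7,0,0,0.0412],[-36.7,-1.4,3.7,0,0,0.0412],[-36.7,-1.4,3.7,0,0,0.0412],[-36.7,-1.4,3.7,0,0,0.0412],[-36.7,-1.4,3.7,0,0,0.0412],[-36.7,-1.4,3.7,0,0,0.0412]]' >/dev/null
python3 -m handwheel '[[-36.7,-1.4,3.7,0,0,0.0412],[-36.7,-1.4,3.7,0,0,0.0412],[-36.7,-1.4,3.7,0,0,0.0412],[-36.7,-1.4,3.7,0,0,0.0412],[-36.7,-1.4,3.7,0,0,0.0412],[-36.7,-1.4,3.7,0,0,0.0412],[0,0,0,0,0,0],[0,0,0,0,0,0],[0,0,0,0,0,0],[0,0,0,0,0,0]]'
python3 - <<'E'
from h import *
a=Cam("top");b=Cam("side")
s=manip.get_state();p=s["eef_pos"];print(p,s["joint_pos"].round(2),s["gripper_width"])
for c in(a,b):print(c.proj([p,p+[0,0,-14]]).round(1))
A=cv2.resize(a.im[140:240,250:380],None,fx=6,fy=6,interpolation=cv2.INTER_CUBIC)[:, :390*2][:600,:390]
u,v=a.proj([p])[0].astype(int);B=cv2.resize(a.im[v-50:v+50,u-33:u+33],None,fx=6,fy=6,interpolation=cv2.INTER_CUBIC)
u2,v2=b.proj([p])[0].astype(int);C=cv2.resize(b.im[v2-50:v2+50,u2-33:u2+33],None,fx=6,fy=6,interpolation=cv2.INTER_CUBIC)
print(u,v,u2,v2);cv2.imwrite("pics/grip.png",np.hstack([B,C])[:,:,::-1])
E
```

```text
time: 3.63
eef_pos: [615.0, -171.3, 149.1]
orientation: [-0.001, 0.712, 0.702, 0.001]
contact_force: [0.2, -0.0, 0.1]
gripper_width: 0.423
grasp_force: 0.0
[ 614.96790008 -171.28131211  149.18352262] [ 0.06  0.71  0.3   1.58 -0.25  0.89  0.44] 0.41607028081094927
[[314.5 198.1]
 [313.9 198.8]]
[[265.7 166.2]
 [265.8 169.5]]
314 198 265 166
```

View pics/grip.png

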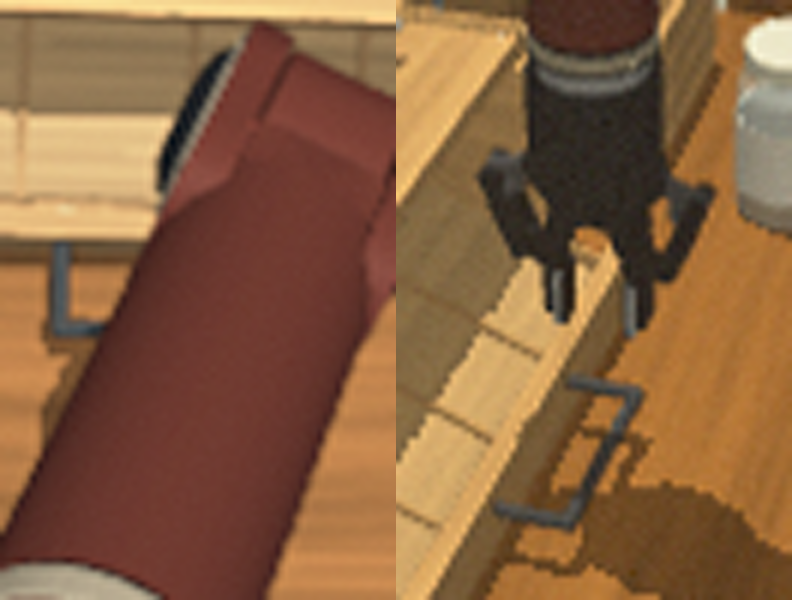

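In the side crop the fingertips straddle (597,325), within 1 px of the projected tips at about (594,320), so the calibration holds. I'll recompute the handle with the top rays at known height.

Run:
```python
from h import *
a=Cam("top");b=Cam("side")
T=lambda p:((p[0]+.5)/4.8+234.5,(p[1]+.5)/4.8+79.5)
S=lambda p:((p[0]+.5)/5+149.5,(p[1]+.5)/5+109.5)
print(a.plane([T((264,595)),T((467,597))],36).round(1), b.plane([S((555,465)),S((612,359))],36).round(1))
print(a.plane([T((35,328)),T((762,352))],188).round(1), b.plane([S((280,400)),S((510,62))],188).round(1))
# tin/jar bias: spice jar
print(a.plane([(167,237)],42).round(1), b.plane([(256,297)],42).round(1))
plan((614,-173,31),toolR(-1.1))
```

```text
[[ 613.6 -105.9   36. ]
 [ 614.  -238.9   36. ]] [[ 615.5 -105.6   36. ]
 [ 612.  -233.6   36. ]]
[[ 748.1   35.5  188. ]
 [ 740.2 -389.3  188. ]] [[ 741.1   48.9  188. ]
 [ 737.2 -381.2  188. ]]
[[503.  275.1  42. ]] [[500.3 290.2  42. ]]
4 rows of [-0.3, -0.2, 29.6, 0.0001, -0.0001, 0.0009] | total [-1.1, -0.8, 118.3] [0.0, -0.001, 0.004] t 3.8
```

```bash
python3 -m handwheel '[[-0.3,-0.2,29.6,0,0,0],[-0.3,-0.2,29.6,0,0,0],[-0.3,-0.2,29.6,0,0,0],[-0.3,-0.2,29.6,0,0,0],[0,0,0,0,0,0],[0,0,0,0,0,0],[0,0,0,0,0,0],[0,0,0,0,0,0],[0,0,0,0,0,0],[0,0,0,0,0,0]]'
python3 -m handwheel '[[0,0,0,0,0,0],[0,0,0,0,0,0],[0,0,0,0,0,0],[0,0,0,0,0,0],[0,0,0,0,0,0],[0,0,0,0,0,0],[0,0,0,0,0,0],[0,0,0,0,0,0],[0,0,0,0,0,0],[0,0,0,0,0,0]]' 0
```

```text
time: 4.67
eef_pos: [614.6, -175.0, 32.5]
orientation: [0.001, 0.713, 0.701, 0.001]
contact_force: [-0.5, 0.4, -0.3]
gripper_width: 0.419
grasp_force: 0.0
time: 5.5
eef_pos: [614.2, -174.8, 31.5]
orientation: [0.001, 0.714, 0.701, 0.0]
contact_force: [0.0, 0.6, 5.7]
gripper_width: 0.096
grasp_force: 58.7
```

```bash
python3 -m handwheel '[[0,-8,0,0,0,0],[0,-16,0,0,0,0],[0,-16,0,0,0,0],[0,-16,0,0,0,0],[0,-16,0,0,0,0],[0,-16,0,0,0,0],[0,-16,0,0,0,0],[0,-16,0,0,0,0],[0,-16,0,0,0,0],[0,-16,0,0,0,0]]'
python3 -m handwheel '[[0,-3,0,0,0,0],[0,-3,0,0,0,0],[0,-3,0,0,0,0],[0,-3,0,0,0,0],[0,-2,0,0,0,0],[0,0,0,0,0,0],[0,0,0,0,0,0],[0,0,0,0,0,0],[0,0,0,0,0,0],[0,0,0,0,0,0]]'
```

```text
time: 6.33
eef_pos: [463.5, -171.2, 31.4]
orientation: [0.002, 0.713, 0.701, 0.002]
contact_force: [4.1, 2.6, 2.7]
gripper_width: 0.09
grasp_force: 59.9
time: 7.17
eef_pos: [448.5, -170.8, 31.4]
orientation: [0.0, 0.713, 0.701, 0.001]
contact_force: [0.7, 2.5, 7.2]
gripper_width: 0.092
grasp_force: 60.4
```

```bash
python3 -m handwheel '[[0,-2,0,0,0,0],[0,-2,0,0,0,0],[0,-2,0,0,0,0],[0,-2,0,0,0,0],[0,-1,0,0,0,0],[0,0,0,0,0,0],[0,0,0,0,0,0],[0,0,0,0,0,0],[0,0,0,0,0,0],[0,0,0,0,0,0]]'
```

```text
time: 8.0
eef_pos: [444.1, -170.8, 31.4]
orientation: [0.004, 0.713, 0.702, 0.003]
contact_force: [7.5, 3.8, 1.1]
gripper_width: 0.091
grasp_force: 59.7
```

The drawer is at its stop: the force rose and the handle is at x≈444. I'll release, rise, and plan for tin A.

```bash
python3 -m handwheel '[[0,0,0,0,0,0],[0,0,0,0,0,0],[0,0,0,0,0,0],[0,0,0,0,0,0],[0,0,-20,0,0,0],[0,0,-30,0,0,0],[0,0,-30,0,0,0],[0,0,-30,0,0,0],[0,0,-10,0,0,0],[0,0,0,0,0,0]]' 0.42
python3 - <<'E'
from h import *
s=manip.get_state();print(s["eef_pos"],s["joint_pos"].round(2))
a=Cam("top");tins(a,(100,190,230,290))
R=toolR(15,20,15)
e=plan((454,149,110),R); e=plan((454,149,19),R,start=e)
E
```

```text
time: 8.83
eef_pos: [439.5, -172.4, 153.1]
orientation: [0.002, 0.714, 0.7, 0.001]
contact_force: [0.1, -1.0, -0.2]
gripper_width: 0.419
grasp_force: 0.0
[ 439.47590961 -172.43675514  153.0926554 ] [ 0.12  0.49  0.3   2.04 -0.23  0.64  0.55]
px [136. 265.] xy 414.1 376.0 LxW 113 60 yaw -78.5
px [199. 256.] xy 446.7 175.5 LxW 109 62 yaw -74.4
px [198. 218.] xy 564.9 183.1 LxW 110 62 yaw 86.9
px [143. 214.] xy 577.1 360.6 LxW 109 62 yaw -48.9
9 rows of [34.4, 5.6, 10.0, 0.0056, 0.0386, -0.0308] | total [321.1, 9.4, 41.3] [0.05, 0.348, -0.277] t 8.9
3 rows of [-10.4, -0.0, 28.5, 0.0, 0.0, 0.0] | total [-31.1, -0.0, 85.5] [0.0, 0.0, 0.0] t 8.9
```

```bash
python3 -m handwheel '[[34.4,5.6,10,0.0056,0.0386,-0.0308],[34.4,5.6,10,0.0056,0.0386,-0.0308],[34.4,5.6,10,0.0056,0.0386,-0.0308],[34.4,5.6,10,0.0056,0.0386,-0.0308],[34.4,5.6,10,0.0056,0.0386,-0.0308],[34.4,5.6,10,0.0056,0.0386,-0.0308],[34.4,5.6,10,0.0056,0.0386,-0.0308],[34.4,5.6,10,0.0056,0.0386,-0.0308],[34.4,5.6,10,0.0056,0.0386,-0.0308],[0,0,0,0,0,0]]' 1
python3 - <<'E'
from h import *
s=manip.get_state();print(s["joint_pos"].round(2))
e=plan((454,149,19),toolR(15,20,15),4)
E
```

```text
time: 9.72
eef_pos: [451.2, 155.7, 108.2]
orientation: [-0.143, 0.595, 0.783, 0.105]
contact_force: [-0.7, 0.3, -0.1]
gripper_width: 1.0
grasp_force: 0.0
[-0.09  0.6  -0.11  2.06 -0.54  0.6   0.56]
4 rows of [-9.4, 0.3, 20.3, -0.0022, -0.0022, 0.0019] | total [-38.0, 1.4, 81.1] [-0.009, -0.009, 0.008] t 9.7
```

```bash
python3 -m handwheel '[[-9.4,0.3,20.3,-0.002,-0.002,0.002],[-9.4,0.3,20.3,-0.002,-0.002,0.002],[-9.4,0.3,20.3,-0.002,-0.002,0.002],[-9.4,0.3,20.3,-0.002,-0.002,0.002],[0,0,0,0,0,0],[0,0,0,0,0,0],[0,0,0,0,0,0],[0,0,0,0,0,0],[0,0,0,0,0,0],[0,0,0,0,0,0]]'
python3 - <<'E'
from h import *
e=plan((454,149,19),toolR(15,20,15),2)
E
python3 -m handwheel '[[0,0,0,0,0,0],[0,0,0,0,0,0],[0,0,0,0,0,0],[0,0,0,0,0,0],[0,0,0,0,0,0],[0,0,0,0,0,0],[0,0,0,0,0,0],[0,0,0,0,0,0],[0,0,0,0,0,0],[0,0,0,0,0,0]]' 0
```

```text
time: 10.55
eef_pos: [457.9, 142.1, 21.3]
orientation: [-0.133, 0.603, 0.779, 0.106]
contact_force: [0.3, 0.7, 0.0]
gripper_width: 1.0
grasp_force: 0.0
2 rows of [3.2, -1.0, 2.4, 0.0041, 0.0038, -0.0036] | total [6.4, -2.1, 4.7] [0.008, 0.008, -0.007] t 10.6
time: 11.38
eef_pos: [457.7, 141.9, 21.2]
orientation: [-0.133, 0.603, 0.779, 0.106]
contact_force: [-1.1, -1.9, 5.8]
gripper_width: 0.685
grasp_force: 64.2
```

Run:
```python
from h import *
s=manip.get_state();R0=Rn.from_quat(s["orientation"],scalar_first=True)
e=plan(s["eef_pos"]+[0,0,110],R0)
e=plan((460,105,120),Rn.from_rotvec(np.radians(-90)*R0.as_matrix()[:,1])*R0,start=e)
print(R0.as_matrix().round(2))
```

```text
4 rows of [9.2, 0.1, -25.9, 0.0, 0.0, 0.0] | total [36.9, 0.5, -103.6] [0.0, 0.0, 0.0] t 11.4
14 rows of [-2.3, -0.5, 1.9, 0.0, -0.1122, -0.0] | total [-37.9, -7.0, -1.6] [0.0, -1.571, -0.0] t 11.4
[[-0.24  0.97 -0.08]
 [ 0.91  0.25  0.33]
 [ 0.34  0.   -0.94]]
```

```bash
python3 -m handwheel '[[9.2,0.1,-25.9,0,0,0],[9.2,0.1,-25.9,0,0,0],[9.2,0.1,-25.9,0,0,0],[9.2,0.1,-25.9,0,0,0],[-2.3,-0.5,1.9,0,-0.1122,0],[-2.3,-0.5,1.9,0,-0.1122,0],[-2.3,-0.5,1.9,0,-0.1122,0],[-2.3,-0.5,1.9,0,-0.1122,0],[-2.3,-0.5,1.9,0,-0.1122,0],[0,0,0,0,0,0]]'
python3 -m handwheel '[[-2.3,-0.5,1.9,0,-0.1122,0],[-2.3,-0.5,1.9,0,-0.1122,0],[-2.3,-0.5,1.9,0,-0.1122,0],[-2.3,-0.5,1.9,0,-0.1122,0],[-2.3,-0.5,1.9,0,-0.1122,0],[-2.3,-0.5,1.9,0,-0.1122,0],[-2.3,-0.5,1.9,0,-0.1122,0],[-2.3,-0.5,1.9,0,-0.1122,0],[-2.3,-0.5,1.9,0,-0.1122,0],[0,0,0,0,0,0]]'
python3 -m handwheel '[[0,0,0,0,0,0],[0,0,0,0,0,0],[0,0,0,0,0,0],[0,0,0,0,0,0],[0,0,0,0,0,0],[0,0,0,0,0,0],[0,0,0,0,0,0],[0,0,0,0,0,0],[0,0,0,0,0,0],[0,0,0,0,0,0]]'
python3 - <<'E'
from h import *
s=manip.get_state();print(s["joint_pos"].round(2),Rn.from_quat(s["orientation"],scalar_first=True).as_matrix().round(2))
b=Cam("side");a=Cam("top");cv2.imwrite("pics/flip1.png",np.hstack([b.im[150:400,120:520],a.im[100:350,100:500]])[:,:,::-1])
E
```

```text
time: 12.22
eef_pos: [454.6, 140.1, 118.0]
orientation: [0.088, 0.602, 0.791, -0.066]
contact_force: [-0.4, 2.3, -1.5]
gripper_width: 0.686
grasp_force: 65.7
time: 13.05
eef_pos: [458.4, 107.2, 111.8]
orientation: [0.457, 0.496, 0.647, -0.356]
contact_force: [-1.4, 1.2, -3.8]
gripper_width: 0.685
grasp_force: 65.9
time: 13.88
eef_pos: [459.7, 105.4, 119.0]
orientation: [0.456, 0.501, 0.645, -0.352]
contact_force: [-0.6, 0.3, -2.1]
gripper_width: 0.687
grasp_force: 69.9
[-1.36  1.24  0.99  1.96  0.28  0.81 -0.59] [[-0.08  0.97  0.24]
 [ 0.33  0.25 -0.91]
 [-0.94  0.   -0.34]]
```

View pics/flip1.png

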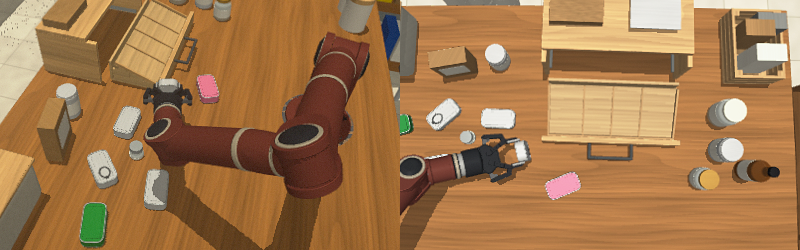

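The view shows the tin held on end in the gripper, top-view pixel about (515,152), base toward the arm, with the arm clear of the other objects. Now I'll lower it.

```bash
python3 -m handwheel '[[5.3,0,1.9,0,0,0],[5.3,0,1.9,0,0,0],[5.3,0,1.9,0,0,0],[5.3,0,1.9,0,0,0],[4,0,1.4,0,0,0],[0,0,0,0,0,0],[0,0,0,0,0,0],[0,0,0,0,0,0],[0,0,0,0,0,0],[0,0,0,0,0,0]]'
python3 -m handwheel '[[1,0,0.3,0,0,0],[1,0,0.3,0,0,0],[1,0,0.3,0,0,0],[0,0,0,0,0,0],[0,0,0,0,0,0],[0,0,0,0,0,0],[0,0,0,0,0,0],[0,0,0,0,0,0],[0,0,0,0,0,0],[0,0,0,0,0,0]]'
```

```text
time: 14.82
eef_pos: [459.8, 104.5, 93.9]
orientation: [0.457, 0.502, 0.644, -0.353]
contact_force: [-1.3, 0.8, 5.7]
gripper_width: 0.686
grasp_force: 70.4
time: 15.65
eef_pos: [459.8, 104.0, 93.8]
orientation: [0.459, 0.502, 0.642, -0.354]
contact_force: [-3.4, 3.7, 14.2]
gripper_width: 0.687
grasp_force: 71.2
```

```bash
python3 -m handwheel '[[-2.4,0,-0.8,0,0,0],[0,0,0,0,0,0],[0,0,0,0,0,0],[0,0,0,0,0,0],[0,0,0,0,0,0],[0,0,0,0,0,0],[0,0,0,0,0,0],[0,0,0,0,0,0],[0,0,0,0,0,0],[0,0,0,0,0,0]]'
python3 -m handwheel '[[0,0,0,0,0,0],[0,0,0,0,0,0],[0,0,0,0,0,0],[0,0,0,0,0,0],[0,0,0,0,0,0],[0,0,-10,0,0,0],[0,0,-20,0,0,0],[0,0,-30,0,0,0],[0,0,-10,0,0,0],[0,0,0,0,0,0]]' 1
python3 - <<'E'
from h import *
s=manip.get_state();p=s["eef_pos"];R0=Rn.from_quat(s["orientation"],scalar_first=True)
a=Cam("top");b=Cam("side");cv2.imwrite("pics/flip2.png",cv2.resize(np.hstack([b.im[200:320,220:350],a.im[190:310,140:270]]),None,fx=2.5,fy=2.5)[:,:,::-1])
e=plan(p+[0,0,75],R0)
# over and down on -y side of the tin, pointing down-ish, same closing axis
u=np.array([.25,-.97,0])
q=np.array([460,104,0])+u*60
e=plan((q[0],q[1],170),toolR(15,-10,15),start=e)
e=plan((q[0],q[1],100),toolR(15,-10,15),start=e)
E
```

```text
time: 16.48
eef_pos: [459.8, 104.4, 93.9]
orientation: [0.458, 0.502, 0.644, -0.353]
contact_force: [-1.7, 1.2, 7.9]
gripper_width: 0.683
grasp_force: 70.6
time: 17.32
eef_pos: [443.9, 172.6, 114.7]
orientation: [0.457, 0.5, 0.647, -0.35]
contact_force: [0.4, 0.1, 0.1]
gripper_width: 0.999
grasp_force: 0.0
3 rows of [-23.1, 0.7, -9.4, -0.002, 0.0011, -0.0002] | total [-69.3, 2.0, -28.2] [-0.006, 0.003, -0.0] t 17.4
9 rows of [-9.4, -0.3, 12.1, 0.0001, 0.1168, -0.0007] | total [-25.6, -2.4, 129.5] [0.001, 1.051, -0.006] t 17.4
2 rows of [6.1, -0.0, 34.5, 0.0, 0.0, 0.0] | total [12.2, -0.0, 68.9] [0.0, 0.0, 0.0] t 17.4
```

View pics/flip2.png

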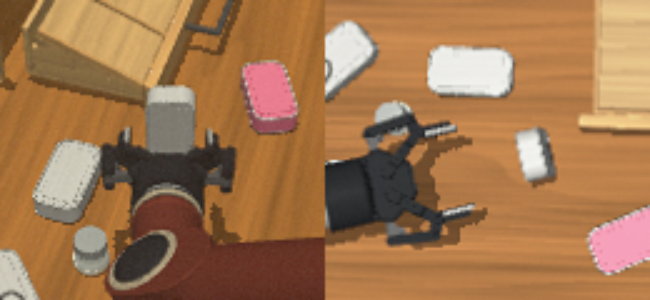

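The tin stands on end at crop (535,157), about (224,253) in the top picture, and the gripper is clear of it. Next I'll go over it and push it down toward +y.

```bash
python3 -m handwheel '[[-23.1,0.7,-9.4,0,0,0],[-23.1,0.7,-9.4,0,0,0],[-23.1,0.7,-9.4,0,0,0],[-9.4,-0.3,12.1,0,0.1168,-0.001],[-9.4,-0.3,12.1,0,0.1168,-0.001],[-9.4,-0.3,12.1,0,0.1168,-0.001],[-9.4,-0.3,12.1,0,0.1168,-0.001],[-9.4,-0.3,12.1,0,0.1168,-0.001],[-9.4,-0.3,12.1,0,0.1168,-0.001],[-9.4,-0.3,12.1,0,0.1168,-0.001]]' 0
python3 -m handwheel '[[-9.4,-0.3,12.1,0,0.1168,-0.001],[-9.4,-0.3,12.1,0,0.1168,-0.001],[0,0,0,0,0,0],[0,0,0,0,0,0],[0,0,0,0,0,0],[0,0,0,0,0,0],[0,0,0,0,0,0],[0,0,0,0,0,0],[0,0,0,0,0,0],[0,0,0,0,0,0]]'
python3 - <<'E'
from h import *
s=manip.get_state();print(s["joint_pos"].round(2),s["gripper_width"])
q=np.array([460,99,0])+np.array([.25,-.97,0])*60; R=toolR(15,-10,15)
e=plan((q[0],q[1],100),R)
e=plan((q[0]-.25*70,q[1]+.97*70,100),R,start=e)
E
```

```text
time: 18.25
eef_pos: [467.6, 69.4, 186.9]
orientation: [0.16, 0.599, 0.775, -0.124]
contact_force: [1.2, -0.3, -1.9]
gripper_width: -0.003
grasp_force: 0.0
time: 19.08
eef_pos: [474.0, 48.0, 170.4]
orientation: [0.071, 0.606, 0.79, -0.057]
contact_force: [0.2, -0.2, -0.1]
gripper_width: -0.0
grasp_force: 0.0
[-0.62  0.5   0.53  2.03 -0.1   0.65  0.19] -0.00033324089049103486
2 rows of [2.8, -0.3, 35.3, -0.0016, 0.0039, 0.0001] | total [5.6, -0.6, 70.6] [-0.003, 0.008, 0.0] t 19.1
2 rows of [34.5, 0.3, -6.1, 0.0, 0.0, 0.0] | total [69.1, 0.7, -12.2] [0.0, 0.0, 0.0] t 19.1
```

```bash
python3 -m handwheel '[[2.8,-0.3,35.3,0,0,0],[2.8,-0.3,35.3,0,0,0],[0,0,0,0,0,0],[12,0,-2.1,0,0,0],[12,0,-2.1,0,0,0],[10,0,-1.8,0,0,0],[10,0,-1.8,0,0,0],[10,0,-1.8,0,0,0],[10,0,-1.8,0,0,0],[5,0,-0.9,0,0,0]]'
python3 -m handwheel '[[0,0,0,0,0,0],[0,0,0,0,0,0],[0,0,-20,0,0,0],[0,0,-30,0,0,0],[0,0,-30,0,0,0],[0,0,0,0,0,0],[0,0,0,0,0,0],[0,0,0,0,0,0],[0,0,0,0,0,0],[0,0,0,0,0,0]]' 1
python3 - <<'E'
from h import *
a=Cam("top");tins(a,(100,190,230,290));b=Cam("side");cv2.imwrite("pics/flip3.png",cv2.resize(np.hstack([b.im[200:370,190:320],a.im[150:320,100:240]]),None,fx=2.5,fy=2.5)[:,:,::-1])
E
```

```text
time: 19.92
eef_pos: [457.0, 109.3, 100.0]
orientation: [0.071, 0.607, 0.79, -0.056]
contact_force: [-0.8, -0.5, 0.3]
gripper_width: -0.001
grasp_force: 0.0
time: 20.75
eef_pos: [453.1, 120.5, 177.4]
orientation: [0.071, 0.608, 0.789, -0.058]
contact_force: [0.0, 0.4, 0.3]
gripper_width: 0.999
grasp_force: 0.0
px [124. 266.] xy 408.5 411.9 LxW 59 42 yaw 1.2
px [215. 254.] xy 452.9 126.7 LxW 59 39 yaw 13.0
px [198. 218.] xy 565.4 183.6 LxW 108 62 yaw 87.8
px [143. 214.] xy 576.3 360.4 LxW 108 67 yaw -43.6
```

View pics/flip3.png

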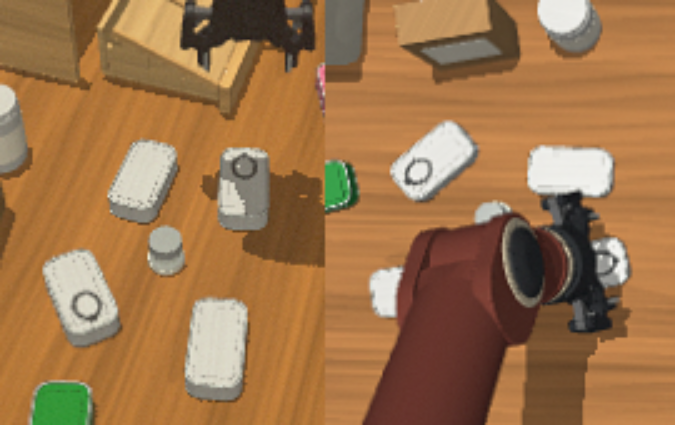

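The ring now shows on flipped tin A (side crop (243,165), top crop (605,262)). Tin B at (198,218) is next.

Run:
```python
from h import *
R=toolR(-2.2,20,-2.2)
e=plan((563.7,150.6,110),R)
e=plan((563.7,150.6,20),R,4,start=e)
e=plan((563.7,150.6,130),R,4,start=e)
e=plan((565,124,120),toolR(-2.2,-70,-2.2),14,start=e)
e=plan((565,124,96),toolR(-2.2,-70,-2.2),5,start=e)
```

```text
6 rows of [2.1, 18.7, 11.7, -0.0049, 0.088, 0.0497] | total [13.0, 114.6, 65.8] [-0.03, 0.528, 0.298] t 20.9
4 rows of [-7.7, -0.0, 21.1, 0.0, 0.0, 0.0] | total [-30.8, -0.0, 84.6] [0.0, 0.0, 0.0] t 20.9
4 rows of [9.4, 0.0, -25.8, 0.0, 0.0, 0.0] | total [37.6, 0.0, -103.4] [0.0, 0.0, 0.0] t 20.9
14 rows of [-1.7, 0.2, 1.5, -0.0, -0.1122, -0.0] | total [-28.4, 2.3, 0.3] [-0.0, -1.571, -0.0] t 20.9
5 rows of [4.5, -0.0, 1.6, 0.0, 0.0, 0.0] | total [22.6, -0.0, 8.2] [0.0, 0.0, 0.0] t 20.9
```

```bash
python3 -m handwheel '[[2.1,18.7,11.7,-0.0049,0.088,0.0497],[2.1,18.7,11.7,-0.0049,0.088,0.0497],[2.1,18.7,11.7,-0.0049,0.088,0.0497],[2.1,18.7,11.7,-0.0049,0.088,0.0497],[2.1,18.7,11.7,-0.0049,0.088,0.0497],[2.1,18.7,11.7,-0.0049,0.088,0.0497],[0,0,0,0,0,0],[0,0,0,0,0,0],[0,0,0,0,0,0],[0,0,0,0,0,0]]'
python3 - <<'E'
from h import *
a=Cam("top");tins(a,(170,190,230,240))
R=toolR(-2.2,20,-2.2)
e=plan((563.7,150.6,20),R,4)
E
```

```text
time: 21.68
eef_pos: [563.3, 153.0, 111.3]
orientation: [-0.121, 0.708, 0.684, 0.126]
contact_force: [0.1, 0.4, 0.5]
gripper_width: 1.0
grasp_force: 0.0
px [191. 218.] xy 565.3 204.9 LxW 66 61 yaw 86.8
4 rows of [-8.5, 0.1, 21.3, 0.0001, -0.0003, 0.0011] | total [-33.9, 0.2, 85.1] [0.0, -0.001, 0.004] t 21.7
```

```bash
python3 -m handwheel '[[-8.5,0,21.3,0,0,0.001],[-8.5,0,21.3,0,0,0.001],[-8.5,0,21.3,0,0,0.001],[-8.5,0,21.3,0,0,0.001],[0,0,0,0,0,0],[0,0,0,0,0,0],[0,0,0,0,0,0],[0,0,0,0,0,0],[0,0,0,0,0,0],[0,0,0,0,0,0]]'
python3 -m handwheel '[[0,0,0,0,0,0],[0,0,0,0,0,0],[0,0,0,0,0,0],[0,0,0,0,0,0],[0,0,0,0,0,0],[0,0,0,0,0,0],[0,0,0,0,0,0],[0,0,0,0,0,0],[0,0,0,0,0,0],[0,0,0,0,0,0]]' 0
```

```text
time: 22.57
eef_pos: [564.9, 149.1, 20.6]
orientation: [-0.12, 0.71, 0.682, 0.127]
contact_force: [0.3, -0.7, -1.1]
gripper_width: 0.998
grasp_force: 0.0
time: 23.4
eef_pos: [564.7, 148.5, 20.1]
orientation: [-0.12, 0.711, 0.682, 0.126]
contact_force: [-0.2, -1.7, 5.7]
gripper_width: 0.687
grasp_force: 65.3
```

```bash
python3 -m handwheel '[[9.4,0,-25.8,0,0,0],[9.4,0,-25.8,0,0,0],[9.4,0,-25.8,0,0,0],[9.4,0,-25.8,0,0,0],[-1.7,0.2,1.5,0,-0.1122,0],[-1.7,0.2,1.5,0,-0.1122,0],[-1.7,0.2,1.5,0,-0.1122,0],[-1.7,0.2,1.5,0,-0.1122,0],[-1.7,0.2,1.5,0,-0.1122,0],[-1.7,0.2,1.5,0,-0.1122,0]]'
python3 -m handwheel '[[-1.7,0.2,1.5,0,-0.1122,0],[-1.7,0.2,1.5,0,-0.1122,0],[-1.7,0.2,1.5,0,-0.1122,0],[-1.7,0.2,1.5,0,-0.1122,0],[-1.7,0.2,1.5,0,-0.1122,0],[-1.7,0.2,1.5,0,-0.1122,0],[-1.7,0.2,1.5,0,-0.1122,0],[-1.7,0.2,1.5,0,-0.1122,0],[0,0,0,0,0,0],[0,0,0,0,0,0]]'
python3 -m handwheel '[[0,0,0,0,0,0],[0,0,0,0,0,0],[0,0,0,0,0,0],[0,0,0,0,0,0],[0,0,0,0,0,0],[0,0,0,0,0,0],[0,0,0,0,0,0],[0,0,0,0,0,0],[0,0,0,0,0,0],[0,0,0,0,0,0]]'
python3 - <<'E'
from h import *
s=manip.get_state();print(s["joint_pos"].round(2))
R=toolR(-2.2,-70,-2.2)
p=s["eef_pos"];e=plan((p[0],p[1],96),R,5)
E
```

```text
time: 24.23
eef_pos: [564.8, 140.2, 120.0]
orientation: [0.113, 0.712, 0.683, -0.117]
contact_force: [0.1, 0.9, -3.4]
gripper_width: 0.685
grasp_force: 65.8
time: 25.07
eef_pos: [565.1, 122.6, 116.1]
orientation: [0.396, 0.59, 0.569, -0.414]
contact_force: [0.1, -1.2, -1.0]
gripper_width: 0.687
grasp_force: 65.9
time: 25.9
eef_pos: [565.9, 121.7, 119.4]
orientation: [0.397, 0.591, 0.567, -0.414]
contact_force: [-0.5, -0.4, -1.2]
gripper_width: 0.682
grasp_force: 65.9
[-1.08  1.3   0.96  1.47  0.16  1.27 -0.48]
5 rows of [4.4, -0.0, 1.6, -0.0005, -0.0002, -0.0002] | total [22.0, -0.0, 8.0] [-0.003, -0.001, -0.001] t 25.9
```

```bash
python3 -m handwheel '[[4.4,0,1.6,0,0,0],[4.4,0,1.6,0,0,0],[4.4,0,1.6,0,0,0],[4.4,0,1.6,0,0,0],[4.4,0,1.6,0,0,0],[1,0,0.4,0,0,0],[0,0,0,0,0,0],[0,0,0,0,0,0],[0,0,0,0,0,0],[0,0,0,0,0,0]]'
```

```text
time: 26.73
eef_pos: [566.1, 121.7, 95.4]
orientation: [0.397, 0.591, 0.567, -0.413]
contact_force: [-0.5, 0.5, -1.4]
gripper_width: 0.688
grasp_force: 65.9
```

```bash
python3 -m handwheel '[[1,0,0.3,0,0,0],[1,0,0.3,0,0,0],[0,0,0,0,0,0],[0,0,0,0,0,0],[0,0,0,0,0,0],[0,0,0,0,0,0],[0,0,0,0,0,0],[0,0,0,0,0,0],[0,0,0,0,0,0],[0,0,0,0,0,0]]'
```

```text
time: 27.57
eef_pos: [566.0, 121.8, 93.1]
orientation: [0.397, 0.591, 0.567, -0.414]
contact_force: [-0.0, -0.1, -1.4]
gripper_width: 0.685
grasp_force: 66.0
```

```bash
python3 -m handwheel '[[1,0,0.3,0,0,0],[1,0,0.3,0,0,0],[0,0,0,0,0,0],[0,0,0,0,0,0],[0,0,0,0,0,0],[0,0,0,0,0,0],[0,0,0,0,0,0],[0,0,0,0,0,0],[0,0,0,0,0,0],[0,0,0,0,0,0]]'
```

```text
time: 28.4
eef_pos: [565.9, 121.7, 92.9]
orientation: [0.398, 0.591, 0.566, -0.414]
contact_force: [-1.6, 1.6, 5.1]
gripper_width: 0.681
grasp_force: 66.6
```

```bash
python3 -m handwheel '[[-0.8,0,-0.3,0,0,0],[0,0,0,0,0,0],[0,0,0,0,0,0],[0,0,0,0,0,0],[0,0,0,0,0,0],[0,0,-10,0,0,0],[0,0,-20,0,0,0],[0,0,-30,0,0,0],[0,0,-10,0,0,0],[0,0,0,0,0,0]]' 1 | head -3
python3 -m handwheel '[[-23.1,0.5,-9.4,0,0,0],[-23.1,0.5,-9.4,0,0,0],[-23.1,0.5,-9.4,0,0,0],[-9.4,0,12.1,0,0.1168,0],[-9.4,0,12.1,0,0.1168,0],[-9.4,0,12.1,0,0.1168,0],[-9.4,0,12.1,0,0.1168,0],[-9.4,0,12.1,0,0.1168,0],[-9.4,0,12.1,0,0.1168,0],[-9.4,0,12.1,0,0.1168,0]]' 0
python3 -m handwheel '[[-9.4,0,12.1,0,0.1168,0],[-9.4,0,12.1,0,0.1168,0],[0,0,0,0,0,0],[0,0,0,0,0,0],[0,0,0,0,0,0],[0,0,0,0,0,0],[0,0,0,0,0,0],[0,0,0,0,0,0],[0,0,0,0,0,0],[0,0,0,0,0,0]]'
python3 - <<'E'
from h import *
q=np.array([566,116.5,0])+np.array([-.038,-1,0])*60; R=toolR(-2.2,-10,-2.2)
e=plan((q[0],q[1],100),R)
e=plan((q[0]+.038*70,q[1]+70,100),R,start=e)
E
```

```text
time: 29.23
eef_pos: [569.9, 191.9, 116.1]
orientation: [0.398, 0.591, 0.57, -0.41]
time: 30.07
eef_pos: [565.6, 84.9, 187.1]
orientation: [0.138, 0.708, 0.678, -0.142]
contact_force: [1.0, -0.3, -0.6]
gripper_width: -0.003
grasp_force: 0.0
time: 30.9
eef_pos: [564.8, 61.3, 169.6]
orientation: [0.059, 0.718, 0.69, -0.061]
contact_force: [0.5, -0.2, -1.4]
gripper_width: -0.0
grasp_force: 0.0
2 rows of [3.6, -0.4, 34.7, -0.0002, -0.0021, -0.0006] | total [7.1, -0.9, 69.4] [-0.0, -0.004, -0.001] t 30.9
2 rows of [34.5, -0.0, -6.1, 0.0, 0.0, 0.0] | total [69.0, -0.0, -12.2] [0.0, 0.0, 0.0] t 30.9
```

```bash
python3 -m handwheel '[[3.6,-0.4,34.7,0,0,0],[3.6,-0.4,34.7,0,0,0],[0,0,0,0,0,0],[12,0,-2.1,0,0,0],[12,0,-2.1,0,0,0],[10,0,-1.8,0,0,0],[10,0,-1.8,0,0,0],[10,0,-1.8,0,0,0],[10,0,-1.8,0,0,0],[5,0,-0.9,0,0,0]]'
python3 -m handwheel '[[0,0,0,0,0,0],[0,0,0,0,0,0],[0,0,-20,0,0,0],[0,0,-30,0,0,0],[0,0,-30,0,0,0],[0,0,0,0,0,0],[0,0,0,0,0,0],[0,0,0,0,0,0],[0,0,0,0,0,0],[0,0,0,0,0,0]]' 1
python3 - <<'E'
from h import *
a=Cam("top");tins(a,(100,190,230,290))
R=toolR(11.5,20,11.5)
e=plan((421,342.7,120),R)
E
```

```text
time: 31.73
eef_pos: [567.0, 128.7, 101.1]
orientation: [0.058, 0.718, 0.691, -0.06]
contact_force: [0.5, -0.7, -0.8]
gripper_width: -0.002
grasp_force: 0.0
time: 32.57
eef_pos: [566.4, 138.6, 178.3]
orientation: [0.058, 0.719, 0.69, -0.062]
contact_force: [-0.3, 0.1, -0.6]
gripper_width: 1.0
grasp_force: 0.0
px [204. 257.] xy 443.7 160.2 LxW 109 62 yaw -76.1
px [209. 218.] xy 567.2 147.6 LxW 61 44 yaw 1.9
8 rows of [26.5, -16.4, 9.1, 0.0025, 0.0646, -0.0306] | total [204.8, -154.0, 24.3] [0.02, 0.517, -0.245] t 32.6
```

```bash
python3 -m handwheel '[[26.5,-16.4,9.1,0.0025,0.0646,-0.0306],[26.5,-16.4,9.1,0.0025,0.0646,-0.0306],[26.5,-16.4,9.1,0.0025,0.0646,-0.0306],[26.5,-16.4,9.1,0.0025,0.0646,-0.0306],[26.5,-16.4,9.1,0.0025,0.0646,-0.0306],[26.5,-16.4,9.1,0.0025,0.0646,-0.0306],[26.5,-16.4,9.1,0.0025,0.0646,-0.0306],[26.5,-16.4,9.1,0.0025,0.0646,-0.0306],[0,0,0,0,0,0],[0,0,0,0,0,0]]'
python3 - <<'E'
from h import *
a=Cam("top");tins(a,(100,190,230,290));b=Cam("side");print();tins(b,(190,240,310,370))
R=toolR(11.5,20,11.5)
e=plan((421,342.7,20),R,4)
cv2.imwrite("pics/c1.png",cv2.resize(np.hstack([b.im[200:390,190:330],a.im[150:340,90:250]]),None,fx=2.5,fy=2.5)[:,:,::-1])
E
```

```text
time: 33.45
eef_pos: [420.6, 343.1, 120.3]
orientation: [-0.135, 0.622, 0.763, 0.11]
contact_force: [-0.2, -0.6, -0.2]
gripper_width: 1.0
grasp_force: 0.0
px [204. 257.] xy 443.6 160.4 LxW 109 62 yaw -75.1
px [205. 229.] xy 530.4 159.4 LxW 109 62 yaw 87.0
px [143. 214.] xy 577.1 360.6 LxW 109 62 yaw -48.9

px [276. 339.] xy 411.6 392.2 LxW 117 60 yaw -79.2
px [222. 318.] xy 571.3 373.1 LxW 119 62 yaw -48.9
4 rows of [-8.4, -0.5, 23.7, 0.0009, 0.0004, -0.0] | total [-33.4, -2.3, 95.0] [0.003, 0.001, -0.0] t 33.5
```

View pics/c1.png

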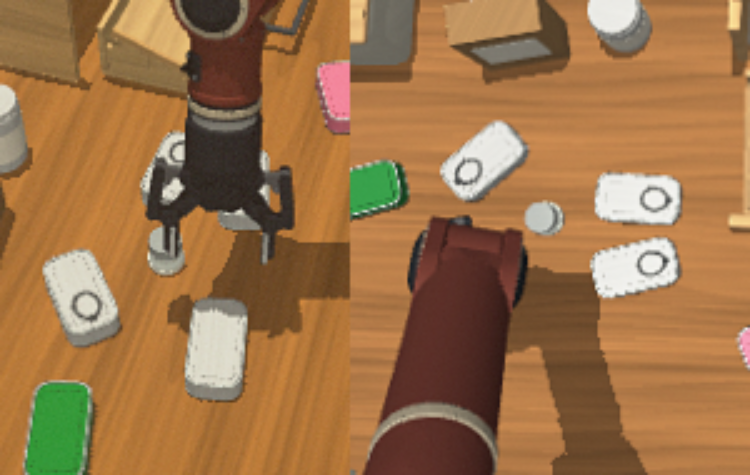

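Tins A (top crop (635,267)) and B (638,198) both show rings now. B was knocked to (530,159). C is unmoved and still base up, so I'll go on with it.

```bash
python3 -m handwheel '[[-8.4,-0.5,23.7,0,0,0],[-8.4,-0.5,23.7,0,0,0],[-8.4,-0.5,23.7,0,0,0],[-8.4,-0.5,23.7,0,0,0],[0,0,0,0,0,0],[0,0,0,0,0,0],[0,0,0,0,0,0],[0,0,0,0,0,0],[0,0,0,0,0,0],[0,0,0,0,0,0]]'
python3 -m handwheel '[[0,0,0,0,0,0],[0,0,0,0,0,0],[0,0,0,0,0,0],[0,0,0,0,0,0],[0,0,0,0,0,0],[0,0,0,0,0,0],[0,0,0,0,0,0],[0,0,0,0,0,0],[0,0,0,0,0,0],[0,0,0,0,0,0]]' 0
python3 -m handwheel '[[9.4,0,-25.8,0,0,0],[9.4,0,-25.8,0,0,0],[9.4,0,-25.8,0,0,0],[9.4,0,-25.8,0,0,0],[-1.7,0.2,1.5,0,-0.1122,0],[-1.7,0.2,1.5,0,-0.1122,0],[-1.7,0.2,1.5,0,-0.1122,0],[-1.7,0.2,1.5,0,-0.1122,0],[-1.7,0.2,1.5,0,-0.1122,0],[-1.7,0.2,1.5,0,-0.1122,0]]'
python3 -m handwheel '[[-1.7,0.2,1.5,0,-0.1122,0],[-1.7,0.2,1.5,0,-0.1122,0],[-1.7,0.2,1.5,0,-0.1122,0],[-1.7,0.2,1.5,0,-0.1122,0],[-1.7,0.2,1.5,0,-0.1122,0],[-1.7,0.2,1.5,0,-0.1122,0],[-1.7,0.2,1.5,0,-0.1122,0],[-1.7,0.2,1.5,0,-0.1122,0],[0,0,0,0,0,0],[0,0,0,0,0,0]]'
python3 -m handwheel '[[0,0,0,0,0,0],[0,0,0,0,0,0],[0,0,0,0,0,0],[0,0,0,0,0,0],[0,0,0,0,0,0],[0,0,0,0,0,0],[0,0,0,0,0,0],[0,0,0,0,0,0],[0,0,0,0,0,0],[0,0,0,0,0,0]]'
python3 - <<'E'
from h import *
s=manip.get_state();print(s["joint_pos"].round(2))
R=toolR(11.5,-70,11.5)
p=s["eef_pos"];e=plan((p[0],p[1],96),R,5)
E
```

```text
time: 34.38
eef_pos: [420.5, 344.2, 21.7]
orientation: [-0.133, 0.622, 0.763, 0.112]
contact_force: [-0.1, 0.3, 0.0]
gripper_width: 1.003
grasp_force: 0.0
time: 35.22
eef_pos: [420.2, 343.8, 21.3]
orientation: [-0.134, 0.623, 0.763, 0.111]
contact_force: [0.2, -2.0, 5.9]
gripper_width: 0.691
grasp_force: 65.1
time: 36.05
eef_pos: [422.0, 335.5, 121.2]
orientation: [0.128, 0.624, 0.764, -0.102]
contact_force: [-0.4, 0.6, -4.0]
gripper_width: 0.685
grasp_force: 65.9
time: 36.88
eef_pos: [426.8, 318.3, 117.7]
orientation: [0.444, 0.517, 0.635, -0.363]
contact_force: [-0.3, 0.5, -1.3]
gripper_width: 0.685
grasp_force: 66.1
time: 37.72
eef_pos: [427.7, 317.8, 120.5]
orientation: [0.445, 0.519, 0.634, -0.362]
contact_force: [-0.3, 0.6, -1.7]
gripper_width: 0.686
grasp_force: 66.1
[-1.46  1.26  0.9   1.48  0.14  1.4  -0.58]
5 rows of [4.6, -0.0, 1.7, 0.0003, -0.0, -0.0004] | total [23.1, -0.1, 8.4] [0.001, -0.0, -0.002] t 37.7
```

```bash
python3 -m handwheel '[[4.6,0,1.7,0,0,0],[4.6,0,1.7,0,0,0],[4.6,0,1.7,0,0,0],[4.6,0,1.7,0,0,0],[4.6,0,1.7,0,0,0],[1.4,0,0.5,0,0,0],[1.4,0,0.5,0,0,0],[0,0,0,0,0,0],[0,0,0,0,0,0],[0,0,0,0,0,0]]'
python3 -m handwheel '[[1,0,0.3,0,0,0],[1,0,0.3,0,0,0],[0,0,0,0,0,0],[0,0,0,0,0,0],[0,0,0,0,0,0],[0,0,0,0,0,0],[0,0,0,0,0,0],[0,0,0,0,0,0],[0,0,0,0,0,0],[0,0,0,0,0,0]]'
```

```text
time: 38.55
eef_pos: [427.8, 317.4, 94.2]
orientation: [0.445, 0.519, 0.634, -0.362]
contact_force: [-0.9, 0.7, 3.0]
gripper_width: 0.69
grasp_force: 66.4
time: 39.38
eef_pos: [427.8, 317.4, 94.1]
orientation: [0.446, 0.518, 0.633, -0.363]
contact_force: [-2.5, 2.0, 9.1]
gripper_width: 0.684
grasp_force: 66.9
```

```bash
python3 -m handwheel '[[-1.2,0,-0.4,0,0,0],[0,0,0,0,0,0],[0,0,0,0,0,0],[0,0,0,0,0,0],[0,0,0,0,0,0],[0,0,-10,0,0,0],[0,0,-20,0,0,0],[0,0,-30,0,0,0],[0,0,-10,0,0,0],[0,0,0,0,0,0]]' 1 | head -3
python3 -m handwheel '[[-23.1,0.5,-9.4,0,0,0],[-23.1,0.5,-9.4,0,0,0],[-23.1,0.5,-9.4,0,0,0],[-9.4,0,12.1,0,0.1168,0],[-9.4,0,12.1,0,0.1168,0],[-9.4,0,12.1,0,0.1168,0],[-9.4,0,12.1,0,0.1168,0],[-9.4,0,12.1,0,0.1168,0],[-9.4,0,12.1,0,0.1168,0],[-9.4,0,12.1,0,0.1168,0]]' 0
python3 -m handwheel '[[-9.4,0,12.1,0,0.1168,0],[-9.4,0,12.1,0,0.1168,0],[0,0,0,0,0,0],[0,0,0,0,0,0],[0,0,0,0,0,0],[0,0,0,0,0,0],[0,0,0,0,0,0],[0,0,0,0,0,0],[0,0,0,0,0,0],[0,0,0,0,0,0]]'
python3 - <<'E'
from h import *
u=np.array([.2,-.98,0]);q=np.array([428,317.4,0])+u*65; R=toolR(11.5,-10,11.5)
e=plan((q[0],q[1],100),R)
e=plan((q[0]-u[0]*70,q[1]-u[1]*70,100),R,start=e)
a=Cam("top");tins(a,(100,190,230,290))
E
```

```text
time: 40.22
eef_pos: [414.7, 385.5, 116.2]
orientation: [0.445, 0.518, 0.636, -0.359]
time: 41.05
eef_pos: [436.2, 281.4, 187.2]
orientation: [0.155, 0.621, 0.759, -0.124]
contact_force: [0.8, -1.8, 0.1]
gripper_width: 0.004
grasp_force: 0.0
time: 41.88
eef_pos: [441.2, 258.5, 170.3]
orientation: [0.067, 0.63, 0.772, -0.053]
contact_force: [0.5, -0.1, 0.1]
gripper_width: -0.002
grasp_force: 0.0
2 rows of [3.7, -0.6, 35.0, 0.0012, -0.0019, 0.001] | total [7.3, -1.3, 70.1] [0.002, -0.004, 0.002] t 41.9
2 rows of [34.5, -0.0, -6.1, 0.0, 0.0, 0.0] | total [69.0, -0.0, -12.2] [0.0, 0.0, 0.0] t 41.9
px [204. 257.] xy 443.6 160.4 LxW 109 62 yaw -75.1
px [205. 229.] xy 530.4 159.6 LxW 108 62 yaw 87.0
px [143. 214.] xy 577.1 360.6 LxW 109 62 yaw -49.0
```

```bash
python3 -m handwheel '[[3.7,-0.6,35,0,0,0],[3.7,-0.6,35,0,0,0],[0,0,0,0,0,0],[12,0,-2.1,0,0,0],[12,0,-2.1,0,0,0],[12,0,-2.1,0,0,0],[10,0,-1.8,0,0,0],[10,0,-1.8,0,0,0],[10,0,-1.8,0,0,0],[7,0,-1.2,0,0,0]]'
python3 -m handwheel '[[0,0,0,0,0,0],[0,0,0,0,0,0],[0,0,-20,0,0,0],[0,0,-30,0,0,0],[0,0,-30,0,0,0],[0,0,0,0,0,0],[0,0,0,0,0,0],[0,0,0,0,0,0],[0,0,0,0,0,0],[0,0,0,0,0,0]]' 1
python3 - <<'E'
from h import *
a=Cam("top");tins(a,(100,190,230,300));b=Cam("side");print();tins(b,(190,240,310,370))
A=cv2.resize(a.im[170:265,228:388],None,fx=5,fy=5,interpolation=cv2.INTER_CUBIC)
cv2.imwrite("pics/drawer_top.png",A[:,:,::-1]);cv2.imwrite("pics/drawer_full_side.png",b.im[:,:,::-1])
E
```

```text
time: 42.77
eef_pos: [426.0, 328.0, 101.1]
orientation: [0.066, 0.629, 0.772, -0.052]
contact_force: [-0.2, -0.8, 0.5]
gripper_width: 0.001
grasp_force: 0.0
time: 43.6
eef_pos: [423.0, 338.0, 178.3]
orientation: [0.066, 0.63, 0.771, -0.054]
contact_force: [0.1, 0.1, -0.4]
gripper_width: 1.0
grasp_force: 0.0
px [138. 264.] xy 418.7 367.3 LxW 101 60 yaw -77.8
px [204. 257.] xy 443.6 160.4 LxW 109 62 yaw -75.1
px [205. 229.] xy 530.4 159.4 LxW 109 62 yaw 87.0
px [143. 214.] xy 577.1 360.6 LxW 109 62 yaw -48.9

px [275. 338.] xy 415.1 388.8 LxW 118 59 yaw -78.7
px [222. 318.] xy 571.4 373.3 LxW 119 63 yaw -48.0
px [256. 300.] xy 501.5 288.4 LxW 66 40 yaw -70.9
px [286. 285.] xy 432.3 214.5 LxW 55 44 yaw 16.3
```

View pics/drawer_top.png

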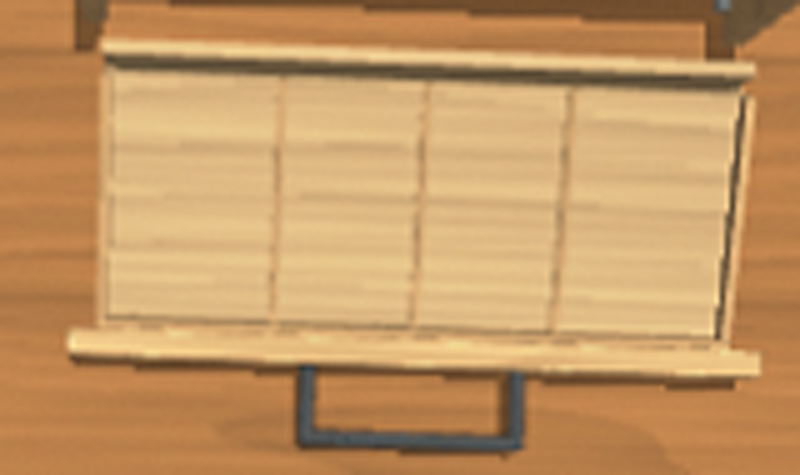

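In the drawer crop the rib feet meet the lip at about (271,322), (413,327) and (553,332), and the shelf foot corners are at (106,318) and (716,338). The handle ends are at (300,442) and (519,448). I'll compute the bed frame from these.

Run:
```python
from h import *
a=Cam("top")
T=lambda p:((p[0]+.5)/5+227.5,(p[1]+.5)/5+169.5)
print("C",a.C.round())
f=a.plane([T(p) for p in[(106,318),(271,322),(413,327),(553,332),(716,338)]],31);print(f.round(1))
r=a.plane([T(p) for p in[(271,322),(413,327),(553,332)]],35);print(r.round(1))
t=a.plane([T(p) for p in[(283,80),(428,87),(572,93)]],30+57+5);print(t.round(1))
h=a.plane([T(p) for p in[(303,440),(516,446)]],36);print(h.round(1))
l=a.plane([T(p) for p in[(70,330),(760,355)]],56);print("panel top inner",l.round(1), a.plane([T(p) for p in[(70,352),(760,374)]],56).round(1))
d=f[0]-f[-1];print("yaw",np.degrees(np.arctan2(-d[0],d[1])),"len",np.linalg.norm(d[:2]))
s=cv2.imread("pics/drawer_full_side.png");cv2.imwrite("pics/drawer_side.png",cv2.resize(s[90:290,190:330],None,fx=3,fy=3,interpolation=cv2.INTER_CUBIC))
```

```text
C [ 452.  -50. 1232.]
[[ 519.1   20.7   31. ]
 [ 518.   -82.5   31. ]
 [ 516.  -171.3   31. ]
 [ 513.9 -259.    31. ]
 [ 511.2 -361.8   31. ]]
[[ 517.8  -82.4   35. ]
 [ 515.7 -170.9   35. ]
 [ 513.6 -258.3   35. ]]
[[ 660.3  -86.6   92. ]
 [ 657.2 -173.9   92. ]
 [ 654.7 -260.9   92. ]]
[[ 444.9 -102.9   36. ]
 [ 442.7 -234.9   36. ]]
panel top inner [[ 510.1   41.2   56. ]
 [ 499.8 -382.4   56. ]] [[ 496.6   40.9   56. ]
 [ 488.2 -382.3   56. ]]
yaw -1.1839885192469748 len 382.58549774755693
```

View pics/drawer_side.png

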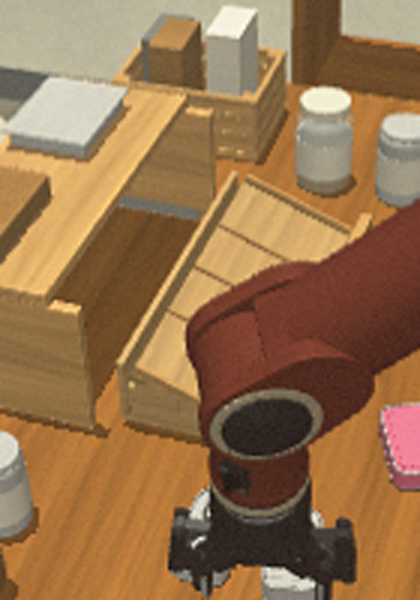

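The side crop shows the drawer out, clear of the board and unobstructed, with the arm in front of tins A and B. Now the pick of A and its placing in lane_1.

```bash
cat >> h.py <<'E'
PSI=np.radians(-1.18); O=np.array([516,-171.2,30.])
BX=np.array([np.cos(.38)*np.cos(PSI),np.cos(.38)*np.sin(PSI),np.sin(.38)]);BY=np.array([-np.sin(PSI),np.cos(PSI),0]);BZ=np.cross(BX,BY)
RB=Rn.from_matrix(np.c_[BX,-BY,-BZ])
def bed(x,y,z): return O+BX*x+BY*y+BZ*z
def tobed(p): return np.array([BX,BY,BZ])@(np.array(p)-O)
def ring(c,box):
    g=cv2.cvtColor(c.im,cv2.COLOR_RGB2GRAY)
    for k,r in white(c,box):
        m=np.zeros(g.shape,np.uint8);cv2.drawContours(m,[k],-1,255,-1);m=cv2.erode(m,np.ones((5,5)))
        print("ring?",np.round(r[0]),"dark px",int(((g<130)&(m>0)).sum()))
E
python3 - <<'E'
from h import *
a=Cam("top");b=Cam("side");ring(a,(100,190,230,300));ring(b,(190,240,310,370))
R=toolR(14.9)
e=plan((443.6,162,110),R);e=plan((443.6,162,20),R,4,start=e);e=plan((443.6,162,130),R,4,start=e)
e=plan(bed(55,-133,110),RB,start=e);e=plan(bed(55,-133,24),RB,4,start=e)
E
```

```text
ring? [138. 264.] dark px 58
ring? [204. 257.] dark px 26
ring? [205. 229.] dark px 26
ring? [143. 214.] dark px 32
ring? [275. 338.] dark px 334
ring? [222. 318.] dark px 62
ring? [256. 300.] dark px 23
ring? [286. 285.] dark px 30
6 rows of [-28.2, -3.3, 14.4, -0.0006, 0.0285, -0.0098] | total [-162.8, -15.8, 98.2] [-0.003, 0.171, -0.059] t 43.9
4 rows of [0.0, 0.0, 22.5, 0.0, 0.0, 0.0] | total [0.0, 0.0, 90.0] [0.0, 0.0, 0.0] t 43.9
4 rows of [0.0, 0.0, -27.5, 0.0, 0.0, 0.0] | total [0.0, 0.0, -110.0] [0.0, 0.0, 0.0] t 43.9
16 rows of [-24.1, 24.1, -4.3, -0.022, 0.0165, 0.1141] | total [-471.3, -42.7, -22.6] [-0.351, 0.264, 1.826] t 43.9
4 rows of [0.0, -0.0, 21.5, 0.0, 0.0, 0.0] | total [0.0, -0.0, 86.0] [0.0, 0.0, 0.0] t 43.9
```

```bash
python3 -m handwheel '[[-28.2,-3.3,14.4,-0.0006,0.0285,-0.0098],[-28.2,-3.3,14.4,-0.0006,0.0285,-0.0098],[-28.2,-3.3,14.4,-0.0006,0.0285,-0.0098],[-28.2,-3.3,14.4,-0.0006,0.0285,-0.0098],[-28.2,-3.3,14.4,-0.0006,0.0285,-0.0098],[-28.2,-3.3,14.4,-0.0006,0.0285,-0.0098],[0,0,0,0,0,0],[0,0,0,0,0,0],[0,0,0,0,0,0],[0,0,0,0,0,0]]'
python3 - <<'E'
from h import *
a=Cam("top");tins(a,(100,190,230,300));ring(a,(100,190,230,300))
plan((443.6,162,20),toolR(14.9),4)
E
```

```text
time: 44.68
eef_pos: [444.0, 164.2, 110.5]
orientation: [-0.0, 0.608, 0.794, 0.001]
contact_force: [0.2, 0.4, 0.2]
gripper_width: 1.001
grasp_force: 0.0
px [134. 264.] xy 415.4 381.7 LxW 95 60 yaw -78.5
px [211. 255.] xy 450.0 136.7 LxW 61 60 yaw 10.3
px [205. 229.] xy 530.4 159.4 LxW 109 62 yaw 87.0
px [143. 214.] xy 577.1 360.6 LxW 109 62 yaw -48.9
ring? [134. 264.] dark px 21
ring? [211. 255.] dark px 21
ring? [205. 229.] dark px 24
ring? [143. 214.] dark px 31
4 rows of [-0.6, -0.2, 22.6, 0.0004, -0.0004, 0.0011] | total [-2.6, -1.0, 90.5] [0.002, -0.001, 0.004] t 44.7
```

```bash
python3 -m handwheel '[[-0.6,-0.2,22.6,0,0,0.001],[-0.6,-0.2,22.6,0,0,0.001],[-0.6,-0.2,22.6,0,0,0.001],[-0.6,-0.2,22.6,0,0,0.001],[0,0,0,0,0,0],[0,0,0,0,0,0],[0,0,0,0,0,0],[0,0,0,0,0,0],[0,0,0,0,0,0],[0,0,0,0,0,0]]'
python3 -m handwheel '[[0,0,0,0,0,0],[0,0,0,0,0,0],[0,0,0,0,0,0],[0,0,0,0,0,0],[0,0,0,0,0,0],[0,0,0,0,0,0],[0,0,0,0,0,0],[0,0,0,0,0,0],[0,0,0,0,0,0],[0,0,0,0,0,0]]' 0
python3 -m handwheel '[[0,0,-27.5,0,0,0],[0,0,-27.5,0,0,0],[0,0,-27.5,0,0,0],[0,0,-27.5,0,0,0],[0,0,0,0,0,0],[0,0,0,0,0,0],[0,0,0,0,0,0],[0,0,0,0,0,0],[0,0,0,0,0,0],[0,0,0,0,0,0]]'
python3 - <<'E'
from h import *
a=Cam("top");tins(a,(100,190,230,300))
plan(bed(55,-133,110),RB,16)
E
```

```text
time: 45.57
eef_pos: [444.4, 160.3, 20.9]
orientation: [0.001, 0.611, 0.792, 0.001]
contact_force: [-0.6, 0.3, -0.5]
gripper_width: 0.999
grasp_force: 0.0
time: 46.4
eef_pos: [444.1, 160.0, 20.7]
orientation: [0.0, 0.611, 0.791, 0.001]
contact_force: [-1.2, 0.9, 6.9]
gripper_width: 0.683
grasp_force: 64.4
time: 47.23
eef_pos: [443.1, 159.5, 128.9]
orientation: [-0.001, 0.611, 0.792, -0.0]
contact_force: [-1.1, -0.0, -1.0]
gripper_width: 0.691
grasp_force: 66.3
px [133. 265.] xy 415.0 383.3 LxW 92 60 yaw -78.5
px [209. 254.] xy 451.6 142.8 LxW 67 44 yaw 10.7
px [205. 229.] xy 530.4 159.4 LxW 109 62 yaw 87.0
px [143. 214.] xy 577.1 360.6 LxW 109 62 yaw -48.9
16 rows of [-23.9, 24.0, -4.3, -0.022, 0.0166, 0.1139] | total [-469.1, -39.9, -23.6] [-0.352, 0.266, 1.822] t 47.3
```

```bash
python3 -m handwheel '[[-23.9,24,-4.3,-0.022,0.0166,0.1139],[-23.9,24,-4.3,-0.022,0.0166,0.1139],[-23.9,24,-4.3,-0.022,0.0166,0.1139],[-23.9,24,-4.3,-0.022,0.0166,0.1139],[-23.9,24,-4.3,-0.022,0.0166,0.1139],[-23.9,24,-4.3,-0.022,0.0166,0.1139],[-23.9,24,-4.3,-0.022,0.0166,0.1139],[-23.9,24,-4.3,-0.022,0.0166,0.1139],[-23.9,24,-4.3,-0.022,0.0166,0.1139],[-23.9,24,-4.3,-0.022,0.0166,0.1139]]'
python3 -m handwheel '[[-23.9,24,-4.3,-0.022,0.0166,0.1139],[-23.9,24,-4.3,-0.022,0.0166,0.1139],[-23.9,24,-4.3,-0.022,0.0166,0.1139],[-23.9,24,-4.3,-0.022,0.0166,0.1139],[-23.9,24,-4.3,-0.022,0.0166,0.1139],[-23.9,24,-4.3,-0.022,0.0166,0.1139],[0,0,0,0,0,0],[0,0,0,0,0,0],[0,0,0,0,0,0],[0,0,0,0,0,0]]'
python3 - <<'E'
from h import *
print(tobed(manip.get_state()["eef_pos"]),manip.get_state()["joint_pos"].round(2))
e=plan(bed(54,-133,32),RB,3)
a=Cam("top");tins(a,(100,190,230,300));ring(a,(100,190,230,300))
E
```

```text
time: 48.12
eef_pos: [602.8, -120.9, 163.0]
orientation: [0.001, 0.935, 0.329, 0.131]
contact_force: [0.4, -0.6, -1.8]
gripper_width: 0.687
grasp_force: 66.2
time: 48.95
eef_pos: [524.7, -302.0, 152.7]
orientation: [0.001, 0.982, -0.009, 0.19]
contact_force: [1.4, -0.0, -2.0]
gripper_width: 0.687
grasp_force: 66.2
[  56.10088273 -130.63849291  109.75476572] [ 0.18  0.63  0.63  1.96 -1.15  0.64  0.02]
3 rows of [-0.7, 0.8, 25.9, -0.0011, -0.0007, 0.0008] | total [-2.3, 2.6, 77.7] [-0.003, -0.002, 0.002] t 49.0
px [137. 264.] xy 417.5 372.9 LxW 113 60 yaw -77.8
px [205. 229.] xy 530.4 159.4 LxW 109 62 yaw 87.0
px [143. 214.] xy 577.1 360.6 LxW 109 62 yaw -49.0
ring? [137. 264.] dark px 37
ring? [205. 229.] dark px 24
ring? [143. 214.] dark px 31
```

```bash
python3 -m handwheel '[[-0.7,0.8,25.9,-0.001,-0.0007,0.0008],[-0.7,0.8,25.9,-0.001,-0.0007,0.0008],[-0.7,0.8,25.9,-0.001,-0.0007,0.0008],[0,0,4,0,0,0],[0,0,3,0,0,0],[0,0,2,0,0,0],[0,0,0,0,0,0],[0,0,0,0,0,0],[0,0,0,0,0,0],[0,0,0,0,0,0]]'
python3 - <<'E'
from h import *
s=manip.get_state();print(tobed(s["eef_pos"]),s["contact_force"])
E
```

```text
time: 49.83
eef_pos: [554.0, -307.1, 72.9]
orientation: [0.003, 0.982, -0.012, 0.189]
contact_force: [-0.2, 0.5, -2.1]
gripper_width: 0.687
grasp_force: 66.1
[  53.77281364 -135.11204592   24.74816013] [-0.15582178  0.45798579 -2.13031866]
```

```bash
python3 -m handwheel '[[0,0,1.5,0,0,0],[0,0,1.5,0,0,0],[0,0,0,0,0,0],[0,0,0,0,0,0],[0,0,0,0,0,0],[0,0,0,0,0,0],[0,0,0,0,0,0],[0,0,0,0,0,0],[0,0,0,0,0,0],[0,0,0,0,0,0]]'
python3 - <<'E'
from h import *
s=manip.get_state();print(tobed(s["eef_pos"]),s["contact_force"])
E
```

```text
time: 50.67
eef_pos: [555.3, -307.0, 69.5]
orientation: [0.003, 0.982, -0.012, 0.189]
contact_force: [-1.1, 0.8, 4.1]
gripper_width: 0.69
grasp_force: 66.9
[  53.7127109  -134.91519677   21.08490828] [-1.1063399   0.816708    4.13830179]
```

```bash
python3 -m handwheel '[[0,0,0,0,0,0],[0,0,0,0,0,0],[0,0,0,0,0,0],[0,0,0,0,0,0],[0,0,-10,0,0,0],[0,0,-25,0,0,0],[0,0,-30,0,0,0],[0,0,-35,0,0,0],[0,0,0,0,0,0],[0,0,0,0,0,0]]' 0.8
python3 - <<'E'
from h import *
R=toolR(-3)
e=plan((530.5,161,110),R,16);e=plan((530.5,161,20),R,4,start=e);e=plan((530.5,161,140),R,4,start=e);plan(bed(55,-44,110),RB,start=e)
E
```

```text
time: 51.5
eef_pos: [517.8, -307.0, 164.6]
orientation: [0.004, 0.982, -0.012, 0.191]
contact_force: [0.5, 1.3, 0.3]
gripper_width: 0.8
grasp_force: 0.0
16 rows of [20.7, -24.5, 6.4, 0.0187, -0.0188, -0.0952] | total [-19.1, -468.3, 49.4] [0.299, -0.301, -1.523] t 51.5
4 rows of [0.0, 0.0, 22.5, 0.0, 0.0, 0.0] | total [0.0, 0.0, 90.0] [0.0, 0.0, 0.0] t 51.5
4 rows of [0.0, 0.0, -30.0, 0.0, 0.0, 0.0] | total [0.0, 0.0, -120.0] [0.0, 0.0, 0.0] t 51.5
14 rows of [-21.5, 20.3, -3.7, -0.0209, 0.0215, 0.1085] | total [-376.2, 14.6, -12.6] [-0.292, 0.302, 1.519] t 51.5
```

```bash
python3 -m handwheel '[[20.7,-24.5,6.4,0.0187,-0.0188,-0.0952],[20.7,-24.5,6.4,0.0187,-0.0188,-0.0952],[20.7,-24.5,6.4,0.0187,-0.0188,-0.0952],[20.7,-24.5,6.4,0.0187,-0.0188,-0.0952],[20.7,-24.5,6.4,0.0187,-0.0188,-0.0952],[20.7,-24.5,6.4,0.0187,-0.0188,-0.0952],[20.7,-24.5,6.4,0.0187,-0.0188,-0.0952],[20.7,-24.5,6.4,0.0187,-0.0188,-0.0952],[20.7,-24.5,6.4,0.0187,-0.0188,-0.0952],[20.7,-24.5,6.4,0.0187,-0.0188,-0.0952]]'
python3 -m handwheel '[[20.7,-24.5,6.4,0.0187,-0.0188,-0.0952],[20.7,-24.5,6.4,0.0187,-0.0188,-0.0952],[20.7,-24.5,6.4,0.0187,-0.0188,-0.0952],[20.7,-24.5,6.4,0.0187,-0.0188,-0.0952],[20.7,-24.5,6.4,0.0187,-0.0188,-0.0952],[20.7,-24.5,6.4,0.0187,-0.0188,-0.0952],[0,0,0,0,0,0],[0,0,0,0,0,0],[0,0,0,0,0,0],[0,0,0,0,0,0]]' 1
python3 - <<'E'
from h import *
a=Cam("top");tins(a,(100,190,230,300));b=Cam("side");tins(b,(190,240,310,370))
plan((530.5,161,20),toolR(-3),4)
for k,r in white(a,(330,180,400,260)):
    print("lane1 contour",r,a.plane([r[0]],75))
cv2.imwrite("pics/lane1.png",cv2.resize(a.im[170:265,100:388],None,fx=2.75,fy=2.75)[:,:,::-1])
E
```

```text
time: 52.33
eef_pos: [615.4, -5.5, 143.1]
orientation: [-0.001, 0.886, 0.458, 0.076]
contact_force: [-0.1, 0.6, 0.3]
gripper_width: 0.801
grasp_force: 0.0
time: 53.17
eef_pos: [530.3, 160.3, 109.2]
orientation: [-0.002, 0.726, 0.688, -0.0]
contact_force: [-0.3, -0.8, 0.3]
gripper_width: 0.998
grasp_force: 0.0
px [138. 293.] xy 326.0 365.4 LxW 154 58 yaw 67.9
px [213. 230.] xy 528.1 132.6 LxW 64 54 yaw -17.0
px [143. 214.] xy 576.6 361.1 LxW 108 62 yaw -48.9
px [275. 338.] xy 414.5 388.8 LxW 118 60 yaw -79.1
px [222. 318.] xy 571.4 373.3 LxW 119 63 yaw -48.0
px [256. 300.] xy 501.5 288.4 LxW 66 40 yaw -70.9
px [259. 268.] xy 529.9 174.9 LxW 125 62 yaw -89.7
4 rows of [0.2, 0.1, 22.4, -0.0007, -0.0005, -0.0003] | total [0.6, 0.3, 89.4] [-0.003, -0.002, -0.001] t 53.3
lane1 contour ((357.0, 219.5), (35.0, 22.0), 90.0) [[ 562.22966965 -308.91216109   75.        ]]
```

View pics/lane1.png

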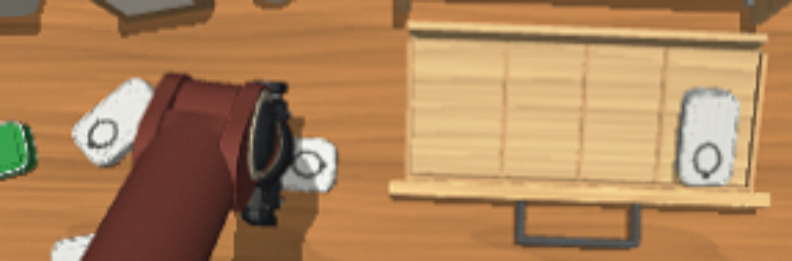

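The picture shows tin A in lane_1, lid up with its lower end at the lip (crop (707,140)). B's ring is at (308,165). I'll pick B for lane_2 and check C's ring numerically against the first picture.

```bash
python3 -m handwheel '[[0.2,0.1,22.4,0,0,0],[0.2,0.1,22.4,0,0,0],[0.2,0.1,22.4,0,0,0],[0.2,0.1,22.4,0,0,0],[0,0,0,0,0,0],[0,0,0,0,0,0],[0,0,0,0,0,0],[0,0,0,0,0,0],[0,0,0,0,0,0],[0,0,0,0,0,0]]'
python3 -m handwheel '[[0,0,0,0,0,0],[0,0,0,0,0,0],[0,0,0,0,0,0],[0,0,0,0,0,0],[0,0,0,0,0,0],[0,0,0,0,0,0],[0,0,0,0,0,0],[0,0,0,0,0,0],[0,0,0,0,0,0],[0,0,0,0,0,0]]' 0
python3 -m handwheel '[[0,0,-30,0,0,0],[0,0,-30,0,0,0],[0,0,-30,0,0,0],[0,0,-30,0,0,0],[0,0,0,0,0,0],[0,0,0,0,0,0],[0,0,0,0,0,0],[0,0,0,0,0,0],[0,0,0,0,0,0],[0,0,0,0,0,0]]'
python3 - <<'E'
from h import *
plan(bed(54,-44,110),RB,15)
class F: pass
for n,bx in(("top",(100,190,230,290)),("side",(190,240,310,370))):
    f=F();f.im=cv2.imread(f"pics/{n}0.png")[:,:,::-1].copy();ring(f,bx);print()
E
```

```text
time: 54.1
eef_pos: [530.4, 163.3, 20.8]
orientation: [-0.002, 0.725, 0.689, 0.001]
contact_force: [-0.3, -0.2, 0.4]
gripper_width: 1.002
grasp_force: 0.0
time: 54.93
eef_pos: [530.1, 163.1, 20.5]
orientation: [-0.002, 0.725, 0.689, 0.0]
contact_force: [-1.0, -0.5, 4.9]
gripper_width: 0.688
grasp_force: 66.5
time: 55.77
eef_pos: [529.3, 162.5, 138.3]
orientation: [-0.003, 0.725, 0.689, -0.002]
contact_force: [0.4, -0.1, -2.3]
gripper_width: 0.69
grasp_force: 66.3
15 rows of [-20.0, 19.1, -3.6, -0.0199, 0.0203, 0.1013] | total [-377.6, 14.1, -14.6] [-0.299, 0.305, 1.52] t 55.8
ring? [136. 265.] dark px 0
ring? [199. 256.] dark px 0
ring? [198. 218.] dark px 0
ring? [143. 213.] dark px 34

ring? [276. 339.] dark px 28
ring? [222. 318.] dark px 49
ring? [256. 300.] dark px 27
ring? [285. 279.] dark px 30
ring? [247. 272.] dark px 28
```

```bash
python3 -m handwheel '[[-20,19.1,-3.6,-0.0199,0.0203,0.1013],[-20,19.1,-3.6,-0.0199,0.0203,0.1013],[-20,19.1,-3.6,-0.0199,0.0203,0.1013],[-20,19.1,-3.6,-0.0199,0.0203,0.1013],[-20,19.1,-3.6,-0.0199,0.0203,0.1013],[-20,19.1,-3.6,-0.0199,0.0203,0.1013],[-20,19.1,-3.6,-0.0199,0.0203,0.1013],[-20,19.1,-3.6,-0.0199,0.0203,0.1013],[-20,19.1,-3.6,-0.0199,0.0203,0.1013],[-20,19.1,-3.6,-0.0199,0.0203,0.1013]]'
python3 -m handwheel '[[-20,19.1,-3.6,-0.0199,0.0203,0.1013],[-20,19.1,-3.6,-0.0199,0.0203,0.1013],[-20,19.1,-3.6,-0.0199,0.0203,0.1013],[-20,19.1,-3.6,-0.0199,0.0203,0.1013],[-20,19.1,-3.6,-0.0199,0.0203,0.1013],[0,0,0,0,0,0],[0,0,0,0,0,0],[0,0,0,0,0,0],[0,0,0,0,0,0],[0,0,0,0,0,0]]'
python3 - <<'E'
from h import *
s=manip.get_state();print(tobed(s["eef_pos"]))
e=plan(bed(56,-44,32),RB,3)
E
```

```text
time: 56.6
eef_pos: [594.0, -96.9, 161.8]
orientation: [0.001, 0.961, 0.243, 0.134]
contact_force: [0.0, 0.0, -3.1]
gripper_width: 0.684
grasp_force: 66.2
time: 57.43
eef_pos: [526.4, -213.1, 152.9]
orientation: [0.001, 0.982, -0.008, 0.19]
contact_force: [-0.4, -0.2, -2.3]
gripper_width: 0.689
grasp_force: 66.2
[ 56.02806435 -41.63584958 109.94483595]
3 rows of [-0.1, 0.8, 26.0, -0.0008, -0.0008, 0.001] | total [-0.2, 2.6, 77.9] [-0.003, -0.002, 0.003] t 57.4
```

```bash
python3 -m handwheel '[[-0.1,0.7,26,-0.0008,-0.0008,0.001],[-0.1,0.7,26,-0.0008,-0.0008,0.001],[-0.1,0.7,26,-0.0008,-0.0008,0.001],[0,0,4,0,0,0],[0,0,3,0,0,0],[0,0,2,0,0,0],[0,0,1.5,0,0,0],[0,0,1.5,0,0,0],[0,0,0,0,0,0],[0,0,0,0,0,0]]'
python3 - <<'E'
from h import *
s=manip.get_state();print(tobed(s["eef_pos"]),s["contact_force"])
E
```

```text
time: 58.27
eef_pos: [558.7, -217.3, 70.0]
orientation: [0.003, 0.982, -0.012, 0.189]
contact_force: [-0.5, -0.3, -1.6]
gripper_width: 0.687
grasp_force: 66.2
[ 55.34187187 -45.23427736  20.93324222] [-0.49992015 -0.28202132 -1.56238621]
```

Close to contact. I'll go down 1 mm more and release, then plan for tin D.

```bash
python3 -m handwheel '[[0,0,0.8,0,0,0],[0,0,0,0,0,0],[0,0,0,0,0,0],[0,0,0,0,0,0],[0,0,0,0,0,0],[0,0,0,0,0,0],[0,0,0,0,0,0],[0,0,0,0,0,0],[0,0,0,0,0,0],[0,0,0,0,0,0]]'
python3 -m handwheel '[[0,0,0,0,0,0],[0,0,0,0,0,0],[0,0,0,0,0,0],[0,0,0,0,0,0],[0,0,-10,0,0,0],[0,0,-25,0,0,0],[0,0,-30,0,0,0],[0,0,-35,0,0,0],[0,0,0,0,0,0],[0,0,0,0,0,0]]' 0.8
python3 - <<'E'
from h import *
R=toolR(41.1)
e=plan((577,361.5,110),R)
e=plan((577,361.5,110),toolR(-138.9))
s=manip.get_state();print(s["joint_pos"].round(2))
E
```

```text
time: 59.1
eef_pos: [559.4, -217.3, 69.8]
orientation: [0.002, 0.982, -0.012, 0.19]
contact_force: [-2.5, -0.0, 5.6]
gripper_width: 0.685
grasp_force: 67.1
time: 59.93
eef_pos: [522.2, -216.6, 163.3]
orientation: [0.003, 0.982, -0.012, 0.19]
contact_force: [0.4, 0.4, -0.2]
gripper_width: 0.803
grasp_force: 0.0
20 rows of [32.9, -14.7, 8.2, 0.0221, -0.0096, -0.1139] | total [18.5, -579.4, 63.8] [0.442, -0.192, -2.277] t 59.9
17 rows of [-11.7, -33.2, 1.7, -0.0092, -0.0213, 0.0482] | total [18.5, -579.4, 63.8] [-0.157, -0.361, 0.819] t 59.9
[ 0.13  0.52  0.43  2.07 -1.03  0.43 -0.2 ]
```

Run:
```python
from h import *
e=plan((490,90,150),toolR(-25))
e=plan((577,361.5,110),toolR(41.1),start=e)
a=Cam("top");tins(a,(100,190,170,300))
```

```text
11 rows of [11.3, -27.4, 2.5, 0.0203, -0.0307, -0.1039] | total [-41.4, -305.8, -3.0] [0.223, -0.338, -1.143] t 59.9
10 rows of [27.8, 11.5, 4.0, 0.0, 0.0, -0.1154] | total [282.8, -35.9, 40.0] [0.0, 0.0, -1.154] t 59.9
px [137. 264.] xy 417.5 372.9 LxW 113 60 yaw -77.8
px [143. 214.] xy 577.1 360.6 LxW 109 62 yaw -49.0
```

```bash
python3 -m handwheel '[[11.3,-27.4,2.5,0.0203,-0.0307,-0.1039],[11.3,-27.4,2.5,0.0203,-0.0307,-0.1039],[11.3,-27.4,2.5,0.0203,-0.0307,-0.1039],[11.3,-27.4,2.5,0.0203,-0.0307,-0.1039],[11.3,-27.4,2.5,0.0203,-0.0307,-0.1039],[11.3,-27.4,2.5,0.0203,-0.0307,-0.1039],[11.3,-27.4,2.5,0.0203,-0.0307,-0.1039],[11.3,-27.4,2.5,0.0203,-0.0307,-0.1039],[11.3,-27.4,2.5,0.0203,-0.0307,-0.1039],[11.3,-27.4,2.5,0.0203,-0.0307,-0.1039]]'
python3 -m handwheel '[[11.3,-27.4,2.5,0.0203,-0.0307,-0.1039],[27.8,11.5,4,0,0,-0.1154],[27.8,11.5,4,0,0,-0.1154],[27.8,11.5,4,0,0,-0.1154],[27.8,11.5,4,0,0,-0.1154],[27.8,11.5,4,0,0,-0.1154],[27.8,11.5,4,0,0,-0.1154],[27.8,11.5,4,0,0,-0.1154],[27.8,11.5,4,0,0,-0.1154],[27.8,11.5,4,0,0,-0.1154]]' 1
python3 -m handwheel '[[27.8,11.5,4,0,0,-0.1154],[0,0,0,0,0,0],[0,0,0,0,0,0],[0,0,0,0,0,0],[0,0,0,0,0,0],[0,0,0,0,0,0],[0,0,0,0,0,0],[0,0,0,0,0,0],[0,0,0,0,0,0],[0,0,0,0,0,0]]'
python3 - <<'E'
from h import *
plan((577,361.5,20),toolR(41.1),4)
b=Cam("side");tins(b,(190,240,310,370))
E
```

```text
time: 60.82
eef_pos: [506.8, 69.0, 150.2]
orientation: [-0.002, 0.868, 0.495, 0.016]
contact_force: [0.4, -0.3, -0.3]
gripper_width: 0.8
grasp_force: 0.0
time: 61.65
eef_pos: [582.3, 333.8, 110.9]
orientation: [-0.003, 0.463, 0.886, -0.0]
contact_force: [0.3, -0.5, 0.4]
gripper_width: 1.001
grasp_force: 0.0
time: 62.48
eef_pos: [576.2, 361.7, 109.8]
orientation: [-0.002, 0.414, 0.91, 0.0]
contact_force: [0.3, -0.1, 0.3]
gripper_width: 1.005
grasp_force: 0.0
4 rows of [-0.2, 0.1, 22.5, -0.0002, -0.0009, -0.0001] | total [-1.0, 0.6, 89.8] [-0.001, -0.003, -0.0] t 62.5
px [275. 338.] xy 414.6 389.1 LxW 117 60 yaw -78.7
px [222. 318.] xy 571.5 373.3 LxW 119 63 yaw -48.0
px [256. 300.] xy 501.6 288.4 LxW 66 40 yaw -70.9
```

```bash
python3 -m handwheel '[[-0.2,0.1,22.4,0,0,0],[-0.2,0.1,22.4,0,0,0],[-0.2,0.1,22.4,0,0,0],[-0.2,0.1,22.4,0,0,0],[0,0,0,0,0,0],[0,0,0,0,0,0],[0,0,0,0,0,0],[0,0,0,0,0,0],[0,0,0,0,0,0],[0,0,0,0,0,0]]'
python3 -m handwheel '[[0,0,0,0,0,0],[0,0,0,0,0,0],[0,0,0,0,0,0],[0,0,0,0,0,0],[0,0,0,0,0,0],[0,0,0,0,0,0],[0,0,0,0,0,0],[0,0,0,0,0,0],[0,0,0,0,0,0],[0,0,0,0,0,0]]' 0
python3 -m handwheel '[[0,0,-30,0,0,0],[0,0,-30,0,0,0],[0,0,-30,0,0,0],[0,0,-30,0,0,0],[0,0,0,0,0,0],[0,0,0,0,0,0],[0,0,0,0,0,0],[0,0,0,0,0,0],[0,0,0,0,0,0],[0,0,0,0,0,0]]'
python3 - <<'E'
from h import *
e=plan((490,150,150),toolR(-25),10)
e=plan(bed(55,44,110),RB,10,start=e)
E
```

```text
time: 63.37
eef_pos: [577.4, 362.2, 21.5]
orientation: [-0.001, 0.414, 0.91, 0.001]
contact_force: [-0.1, 0.1, 0.3]
gripper_width: 1.003
grasp_force: 0.0
time: 64.2
eef_pos: [577.4, 362.1, 21.0]
orientation: [-0.001, 0.414, 0.91, 0.001]
contact_force: [0.7, 0.1, 5.6]
gripper_width: 0.685
grasp_force: 68.1
time: 65.03
eef_pos: [576.2, 361.0, 138.2]
orientation: [-0.003, 0.414, 0.91, -0.001]
contact_force: [0.4, 0.1, -2.2]
gripper_width: 0.687
grasp_force: 67.4
10 rows of [-20.1, -13.3, -1.2, -0.0006, -0.0001, 0.1154] | total [-102.2, -203.7, -11.3] [-0.006, -0.001, 1.154] t 65.0
10 rows of [-13.7, 26.2, -1.6, -0.0219, 0.0337, 0.114] | total [-235.7, 150.9, -2.6] [-0.219, 0.337, 1.14] t 65.0
```

```bash
python3 -m handwheel '[[-20.1,-13.3,-1.2,-0.0006,0,0.1154],[-20.1,-13.3,-1.2,-0.0006,0,0.1154],[-20.1,-13.3,-1.2,-0.0006,0,0.1154],[-20.1,-13.3,-1.2,-0.0006,0,0.1154],[-20.1,-13.3,-1.2,-0.0006,0,0.1154],[-20.1,-13.3,-1.2,-0.0006,0,0.1154],[-20.1,-13.3,-1.2,-0.0006,0,0.1154],[-20.1,-13.3,-1.2,-0.0006,0,0.1154],[-20.1,-13.3,-1.2,-0.0006,0,0.1154],[-20.1,-13.3,-1.2,-0.0006,0,0.1154]]'
python3 -m handwheel '[[-13.7,26.2,-1.6,-0.0219,0.0337,0.114],[-13.7,26.2,-1.6,-0.0219,0.0337,0.114],[-13.7,26.2,-1.6,-0.0219,0.0337,0.114],[-13.7,26.2,-1.6,-0.0219,0.0337,0.114],[-13.7,26.2,-1.6,-0.0219,0.0337,0.114],[-13.7,26.2,-1.6,-0.0219,0.0337,0.114],[-13.7,26.2,-1.6,-0.0219,0.0337,0.114],[-13.7,26.2,-1.6,-0.0219,0.0337,0.114],[-13.7,26.2,-1.6,-0.0219,0.0337,0.114],[-13.7,26.2,-1.6,-0.0219,0.0337,0.114]]'
python3 -m handwheel '[[0,0,0,0,0,0],[0,0,0,0,0,0],[0,0,0,0,0,0],[0,0,0,0,0,0],[0,0,0,0,0,0],[0,0,0,0,0,0],[0,0,0,0,0,0],[0,0,0,0,0,0],[0,0,0,0,0,0],[0,0,0,0,0,0]]'
python3 - <<'E'
from h import *
s=manip.get_state();print(tobed(s["eef_pos"]))
e=plan(bed(55,43,32),RB,3)
E
```

```text
time: 65.87
eef_pos: [490.7, 148.7, 151.2]
orientation: [-0.0, 0.845, 0.534, 0.002]
contact_force: [-0.0, 0.5, -1.7]
gripper_width: 0.681
grasp_force: 67.3
time: 66.7
eef_pos: [528.5, -129.1, 152.8]
orientation: [0.001, 0.982, -0.013, 0.191]
contact_force: [1.3, 0.2, -1.1]
gripper_width: 0.69
grasp_force: 67.3
time: 67.53
eef_pos: [528.5, -127.0, 152.9]
orientation: [0.0, 0.982, -0.01, 0.19]
contact_force: [-0.4, -0.2, -2.1]
gripper_width: 0.687
grasp_force: 67.3
[ 56.31701563  44.44223973 109.87250512]
3 rows of [-0.5, 0.5, 26.0, -0.0011, -0.0009, -0.0001] | total [-1.5, 1.7, 77.9] [-0.003, -0.003, -0.0] t 67.5
```

```bash
python3 -m handwheel '[[-0.5,0.5,26,-0.001,-0.0009,0],[-0.5,0.5,26,-0.001,-0.0009,0],[-0.5,0.5,26,-0.001,-0.0009,0],[0,0,4,0,0,0],[0,0,3,0,0,0],[0,0,2,0,0,0],[0,0,1.5,0,0,0],[0,0,1,0,0,0],[0,0,0,0,0,0],[0,0,0,0,0,0]]'
python3 - <<'E'
from h import *
s=manip.get_state();print(tobed(s["eef_pos"]),s["contact_force"])
E
```

```text
time: 68.37
eef_pos: [561.2, -129.5, 72.4]
orientation: [0.002, 0.982, -0.01, 0.188]
contact_force: [-0.5, -0.5, -1.2]
gripper_width: 0.684
grasp_force: 67.3
[56.86866916 42.64271854 22.95808055] [-0.48124227 -0.51772155 -1.23008428]
```

```bash
python3 -m handwheel '[[-0.8,0,1,0,0,0],[-0.8,0,1,0,0,0],[0,0,0.4,0,0,0],[0,0,0,0,0,0],[0,0,0,0,0,0],[0,0,0,0,0,0],[0,0,0,0,0,0],[0,0,0,0,0,0],[0,0,0,0,0,0],[0,0,0,0,0,0]]'
python3 - <<'E'
from h import *
s=manip.get_state();print(tobed(s["eef_pos"]),s["contact_force"])
E
```

```text
time: 69.2
eef_pos: [561.0, -129.9, 70.3]
orientation: [0.001, 0.982, -0.01, 0.186]
contact_force: [-1.7, 0.5, 2.6]
gripper_width: 0.685
grasp_force: 67.8
[55.98869437 42.26453126 21.04635074] [-1.73412079  0.52745886  2.57329057]
```

```bash
python3 -m handwheel '[[0,0,0,0,0,0],[0,0,0,0,0,0],[0,0,0,0,0,0],[0,0,0,0,0,0],[0,0,-10,0,0,0],[0,0,-25,0,0,0],[0,0,-30,0,0,0],[0,0,-35,0,0,0],[0,0,0,0,0,0],[0,0,0,0,0,0]]' 0.8
python3 - <<'E'
from h import *
e=plan((470,130,150),toolR(-30),10)
e=plan((416.8,376,110),toolR(12.2),8,start=e)
a=Cam("top");tins(a,(100,190,170,300));ring(a,(100,190,170,300))
E
```

```text
time: 70.03
eef_pos: [525.3, -129.0, 165.1]
orientation: [0.002, 0.982, -0.01, 0.188]
contact_force: [0.1, 0.2, -0.7]
gripper_width: 0.8
grasp_force: 0.0
10 rows of [6.6, -27.0, 2.0, 0.0202, -0.0342, -0.1053] | total [-61.7, -257.9, -8.2] [0.202, -0.342, -1.053] t 70.0
8 rows of [29.4, -13.0, 5.0, 0.0, 0.0, -0.0921] | total [186.4, -169.1, 40.0] [0.0, 0.0, -0.737] t 70.0
px [137. 264.] xy 417.5 372.9 LxW 113 60 yaw -77.8
ring? [137. 264.] dark px 37
```

```bash
python3 -m handwheel '[[6.6,-27,2,0.0202,-0.0342,-0.1053],[6.6,-27,2,0.0202,-0.0342,-0.1053],[6.6,-27,2,0.0202,-0.0342,-0.1053],[6.6,-27,2,0.0202,-0.0342,-0.1053],[6.6,-27,2,0.0202,-0.0342,-0.1053],[6.6,-27,2,0.0202,-0.0342,-0.1053],[6.6,-27,2,0.0202,-0.0342,-0.1053],[6.6,-27,2,0.0202,-0.0342,-0.1053],[6.6,-27,2,0.0202,-0.0342,-0.1053],[6.6,-27,2,0.0202,-0.0342,-0.1053]]'
python3 -m handwheel '[[29.4,-13,5,0,0,-0.0921],[29.4,-13,5,0,0,-0.0921],[29.4,-13,5,0,0,-0.0921],[29.4,-13,5,0,0,-0.0921],[29.4,-13,5,0,0,-0.0921],[29.4,-13,5,0,0,-0.0921],[29.4,-13,5,0,0,-0.0921],[29.4,-13,5,0,0,-0.0921],[0,0,0,0,0,0],[0,0,0,0,0,0]]' 1
python3 -m handwheel '[[0,0,0,0,0,0],[0,0,0,0,0,0],[0,0,0,0,0,0],[0,0,0,0,0,0],[0,0,0,0,0,0],[0,0,0,0,0,0],[0,0,0,0,0,0],[0,0,0,0,0,0],[0,0,0,0,0,0],[0,0,0,0,0,0]]'
python3 - <<'E'
from h import *
plan((416.8,376,20),toolR(12.2),4)
b=Cam("side");tins(b,(190,240,310,370))
E
```

```text
time: 70.92
eef_pos: [468.7, 131.5, 147.1]
orientation: [-0.002, 0.865, 0.502, -0.003]
contact_force: [0.4, -1.0, -0.6]
gripper_width: 0.799
grasp_force: 0.0
time: 71.75
eef_pos: [413.0, 378.0, 107.0]
orientation: [-0.004, 0.626, 0.779, -0.002]
contact_force: [-0.4, -0.8, -0.5]
gripper_width: 0.999
grasp_force: 0.0
time: 72.58
eef_pos: [415.6, 375.7, 109.5]
orientation: [-0.002, 0.628, 0.778, -0.001]
contact_force: [0.2, -0.4, 0.1]
gripper_width: 1.006
grasp_force: 0.0
4 rows of [-0.0, 0.4, 22.4, -0.0008, -0.0006, -0.0003] | total [-0.2, 1.5, 89.5] [-0.003, -0.002, -0.001] t 72.6
px [275. 338.] xy 414.9 389.1 LxW 118 59 yaw -79.1
```

```bash
python3 -m handwheel '[[0,0.4,22.3,0,0,0],[0,0.4,22.3,0,0,0],[0,0.4,22.3,0,0,0],[0,0.4,22.3,0,0,0],[0,0,0,0,0,0],[0,0,0,0,0,0],[0,0,0,0,0,0],[0,0,0,0,0,0],[0,0,0,0,0,0],[0,0,0,0,0,0]]'
python3 -m handwheel '[[0,0,0,0,0,0],[0,0,0,0,0,0],[0,0,0,0,0,0],[0,0,0,0,0,0],[0,0,0,0,0,0],[0,0,0,0,0,0],[0,0,0,0,0,0],[0,0,0,0,0,0],[0,0,0,0,0,0],[0,0,0,0,0,0]]' 0
python3 -m handwheel '[[0,0,-30,0,0,0],[0,0,-30,0,0,0],[0,0,-30,0,0,0],[0,0,-30,0,0,0],[0,0,0,0,0,0],[0,0,0,0,0,0],[0,0,0,0,0,0],[0,0,0,0,0,0],[0,0,0,0,0,0],[0,0,0,0,0,0]]'
python3 - <<'E'
from h import *
e=plan((470,190,150),toolR(-30),8)
e=plan(bed(55,133,110),RB,10,start=e)
E
```

```text
time: 73.47
eef_pos: [417.4, 376.6, 21.4]
orientation: [-0.002, 0.628, 0.778, 0.001]
contact_force: [-0.1, -0.3, 1.0]
gripper_width: 1.005
grasp_force: 0.0
time: 74.3
eef_pos: [417.3, 376.3, 21.0]
orientation: [-0.002, 0.629, 0.778, -0.0]
contact_force: [-1.0, -0.6, 6.2]
gripper_width: 0.687
grasp_force: 66.2
time: 75.13
eef_pos: [416.7, 375.4, 138.9]
orientation: [-0.002, 0.628, 0.778, -0.002]
contact_force: [-0.3, 0.2, -1.7]
gripper_width: 0.687
grasp_force: 66.3
8 rows of [-22.8, 9.4, -1.4, -0.0007, 0.0002, 0.0919] | total [-192.5, 13.1, -11.4] [-0.006, 0.001, 0.735] t 75.1
10 rows of [-7.7, 23.5, -0.8, -0.0203, 0.0343, 0.1054] | total [-168.3, 165.3, -2.6] [-0.203, 0.343, 1.054] t 75.1
```

```bash
python3 -m handwheel '[[-22.8,9.4,-1.4,-0.0007,0,0.0919],[-22.8,9.4,-1.4,-0.0007,0,0.0919],[-22.8,9.4,-1.4,-0.0007,0,0.0919],[-22.8,9.4,-1.4,-0.0007,0,0.0919],[-22.8,9.4,-1.4,-0.0007,0,0.0919],[-22.8,9.4,-1.4,-0.0007,0,0.0919],[-22.8,9.4,-1.4,-0.0007,0,0.0919],[-22.8,9.4,-1.4,-0.0007,0,0.0919],[-7.7,23.5,-0.8,-0.0203,0.0343,0.1054],[-7.7,23.5,-0.8,-0.0203,0.0343,0.1054]]'
python3 -m handwheel '[[-7.7,23.5,-0.8,-0.0203,0.0343,0.1054],[-7.7,23.5,-0.8,-0.0203,0.0343,0.1054],[-7.7,23.5,-0.8,-0.0203,0.0343,0.1054],[-7.7,23.5,-0.8,-0.0203,0.0343,0.1054],[-7.7,23.5,-0.8,-0.0203,0.0343,0.1054],[-7.7,23.5,-0.8,-0.0203,0.0343,0.1054],[-7.7,23.5,-0.8,-0.0203,0.0343,0.1054],[-7.7,23.5,-0.8,-0.0203,0.0343,0.1054],[0,0,0,0,0,0],[0,0,0,0,0,0]]'
python3 -m handwheel '[[0,0,0,0,0,0],[0,0,0,0,0,0],[0,0,0,0,0,0],[0,0,0,0,0,0],[0,0,0,0,0,0],[0,0,0,0,0,0],[0,0,0,0,0,0],[0,0,0,0,0,0],[0,0,0,0,0,0],[0,0,0,0,0,0]]'
python3 - <<'E'
from h import *
s=manip.get_state();print(tobed(s["eef_pos"]),s["gripper_width"])
e=plan(bed(55,134,32),RB,3)
E
```

```text
time: 75.97
eef_pos: [502.1, 151.2, 152.3]
orientation: [0.0, 0.914, 0.404, 0.041]
contact_force: [0.9, 0.3, -1.4]
gripper_width: 0.685
grasp_force: 66.2
time: 76.8
eef_pos: [528.2, -40.0, 153.3]
orientation: [0.002, 0.982, -0.012, 0.189]
contact_force: [1.0, 0.7, -1.5]
gripper_width: 0.686
grasp_force: 66.2
time: 77.63
eef_pos: [529.5, -38.0, 153.8]
orientation: [0.002, 0.982, -0.01, 0.19]
contact_force: [-0.5, 0.3, -2.0]
gripper_width: 0.687
grasp_force: 66.2
[ 55.93209329 133.46216671 111.0127195 ] 0.6873011153257019
3 rows of [-0.3, -0.2, 26.3, -0.0002, -0.0005, 0.0001] | total [-1.1, -0.5, 79.0] [-0.001, -0.002, 0.0] t 77.6
```

```bash
python3 -m handwheel '[[-0.5,-0.2,26.3,0,-0.0005,0],[-0.5,-0.2,26.3,0,-0.0005,0],[-0.5,-0.2,26.3,0,-0.0005,0],[0,0,4,0,0,0],[0,0,3,0,0,0],[0,0,2,0,0,0],[0,0,1.5,0,0,0],[0,0,1,0,0,0],[0,0,0,0,0,0],[0,0,0,0,0,0]]'
python3 -m handwheel '[[0,0,0.8,0,0,0],[0,0,0.5,0,0,0],[0,0,0,0,0,0],[0,0,0,0,0,0],[0,0,0,0,0,0],[0,0,0,0,0,0],[0,0,0,0,0,0],[0,0,0,0,0,0],[0,0,0,0,0,0],[0,0,0,0,0,0]]'
python3 - <<'E'
from h import *
s=manip.get_state();print(tobed(s["eef_pos"]),s["contact_force"])
E
```

```text
time: 78.47
eef_pos: [566.7, -38.3, 77.8]
orientation: [0.001, 0.983, -0.01, 0.183]
contact_force: [0.1, 0.8, -1.9]
gripper_width: 0.685
grasp_force: 66.3
time: 79.3
eef_pos: [567.3, -38.6, 76.2]
orientation: [0.001, 0.983, -0.01, 0.182]
contact_force: [-1.1, -0.2, -2.5]
gripper_width: 0.681
grasp_force: 66.3
[ 62.24397743 133.63559761  24.8838281 ] [-1.09604182 -0.24875863 -2.46847171]
```

Run:
```python
from h import *
s=manip.get_state();print(s["joint_pos"].round(3));plan(bed(55,134,21),RB,4)
```

```text
[ 0.024  0.643  0.014  2.13  -1.361  0.015 -0.2  ]
4 rows of [-1.8, -0.1, 1.0, -0.0004, 0.0035, 0.0001] | total [-7.2, -0.4, 4.0] [-0.001, 0.014, 0.0] t 79.3
```

Run:
```python
from h import *
R=Rn.from_rotvec(BY*0.06)*RB
print((R.as_matrix()[:,2]),RB.as_matrix()[:,2]);plan(bed(54,134,23),R,4)
```

```text
[ 0.31449985 -0.006478   -0.94923542] [ 0.37084181 -0.00763852 -0.92866464]
4 rows of [-2.0, -0.1, 0.5, -0.0004, -0.0115, 0.0001] | total [-8.2, -0.4, 2.0] [-0.001, -0.046, 0.0] t 79.3
```

```bash
python3 -m handwheel '[[-2,-0.1,0.5,0,-0.0115,0],[-2,-0.1,0.5,0,-0.0115,0],[-2,-0.1,0.5,0,-0.0115,0],[-2,-0.1,0.5,0,-0.0115,0],[0,0,0,0,0,0],[0,0,0,0,0,0],[0,0,0,0,0,0],[0,0,0,0,0,0],[0,0,0,0,0,0],[0,0,0,0,0,0]]'
python3 - <<'E'
from h import *
s=manip.get_state();print(tobed(s["eef_pos"]),s["contact_force"],s["joint_pos"].round(3))
R=Rn.from_rotvec(BY*0.06)*RB
plan(bed(54,134,22),R,4)
E
```

```text
time: 80.13
eef_pos: [561.4, -38.0, 72.2]
orientation: [0.001, 0.987, -0.01, 0.16]
contact_force: [1.9, 0.2, 5.0]
gripper_width: 0.692
grasp_force: 67.1
[ 55.30657881 134.14452809  23.39243968] [1.9326989  0.16304118 5.01190443] [-0.143  0.662  0.261  2.119 -1.277  0.174 -0.307]
4 rows of [-0.3, 0.0, 0.4, -0.0005, -0.0005, 0.0001] | total [-1.2, 0.1, 1.5] [-0.002, -0.002, 0.0] t 80.1
```

```bash
python3 -m handwheel '[[0,0,0,0,0,0],[0,0,0,0,0,0],[0,0,0,0,0,0],[0,0,0,0,0,0],[0,0,-10,0,0,0],[0,0,-25,0,0,0],[0,0,-30,0,0,0],[0,0,-35,0,0,0],[0,0,0,0,0,0],[0,0,0,0,0,0]]' 0.8
python3 - <<'E'
from h import *
s=manip.get_state();print(tobed(s["eef_pos"]))
plan(s["eef_pos"]+[-20,150,40],toolR(-60),6)
a=Cam("top");b=Cam("side")
for n,c in(("top",a),("side",b)):
    for k,r in white(c):
        ry=c.rays(k[:,0].astype(float)); t=((O+BZ*28-c.C)@BZ)/(ry@BZ); P=(c.C+ry*t[:,None]-O)@np.array([BX,BY,BZ]).T
        m=cv2.minAreaRect(P[:,:2].astype(np.float32))
        if -20<m[0][0]<170 and abs(m[0][1])<200: print(n,"bed x,y",np.round(m[0],1),"x range",P[:,0].min().round(1),P[:,0].max().round(1),"size",np.round(m[1]),"a",round(m[2],1))
E
```

```text
time: 80.97
eef_pos: [529.1, -37.1, 167.6]
orientation: [0.001, 0.987, -0.009, 0.16]
contact_force: [0.4, 0.2, -0.7]
gripper_width: 0.8
grasp_force: 0.0
[ 60.6917621  134.31615722 123.9733052 ]
6 rows of [3.2, -25.3, -6.6, 0.0144, -0.0524, -0.0896] | total [-9.0, -149.6, -45.0] [0.086, -0.315, -0.538] t 81.0
top bed x,y [  64.  -134.8] x range 7.3 120.7 size [ 65. 113.] a 89.5
top bed x,y [ 60.9 -47.9] x range 4.2 117.8 size [ 63. 114.] a 89.4
top bed x,y [64.6 39.6] x range 7.8 121.0 size [113.  61.] a 2.5
top bed x,y [ 76.1 130.5] x range 34.5 118.5 size [84. 60.] a 1.3
side bed x,y [57.7 18.3] x range 4.1 111.5 size [107. 344.] a 0.0
```

```bash
python3 -m handwheel '[[3.2,-25.3,-6.6,0.0144,-0.0524,-0.0896],[3.2,-25.3,-6.6,0.0144,-0.0524,-0.0896],[3.2,-25.3,-6.6,0.0144,-0.0524,-0.0896],[3.2,-25.3,-6.6,0.0144,-0.0524,-0.0896],[3.2,-25.3,-6.6,0.0144,-0.0524,-0.0896],[3.2,-25.3,-6.6,0.0144,-0.0524,-0.0896],[0,0,0,0,0,0],[0,0,0,0,0,0],[0,0,0,0,0,0],[0,0,0,0,0,0]]' 0
python3 - <<'E'
from h import *
s=manip.get_state();print(s["eef_pos"])
a=Cam("top");b=Cam("side")
for k,r in white(a):
    c=a;ry=c.rays(k[:,0].astype(float)); t=((O+BZ*28-c.C)@BZ)/(ry@BZ); P=(c.C+ry*t[:,None]-O)@np.array([BX,BY,BZ]).T
    m=cv2.minAreaRect(P[:,:2].astype(np.float32))
    if -20<m[0][0]<170 and abs(m[0][1])<200: print("bed x,y",np.round(m[0],1),"x range",P[:,0].min().round(1),P[:,0].max().round(1),"size",np.round(m[1]),"a",round(m[2],1))
A=cv2.resize(a.im[180:260,232:388],None,fx=5,fy=5,interpolation=cv2.INTER_CUBIC)[:,:780]
B=cv2.resize(b.im[130:245,200:290],None,fx=5,fy=5,interpolation=cv2.INTER_CUBIC)
cv2.imwrite("pics/placed.png",np.hstack([cv2.resize(A,None,fx=.6,fy=.6),cv2.resize(B[:400*575//575],None,fx=.6,fy=.6)[:240]])[:,:,::-1])
cv2.imwrite("pics/placed.png",A[:,:,::-1])
E
```

```text
time: 81.9
eef_pos: [508.7, 111.0, 205.9]
orientation: [-0.0, 0.967, 0.257, -0.002]
contact_force: [0.0, 0.2, -0.2]
gripper_width: -0.002
grasp_force: 0.0
[508.7013639  110.9609168  205.90563529]
bed x,y [  64.  -134.8] x range 7.3 120.7 size [ 65. 113.] a 89.5
bed x,y [ 60.9 -48. ] x range 4.2 117.8 size [ 62. 114.] a 89.1
bed x,y [64.6 39.6] x range 7.6 121.0 size [113.  61.] a 2.5
bed x,y [ 61.7 131.3] x range 4.7 118.5 size [ 61. 114.] a 88.8
```

View pics/placed.png

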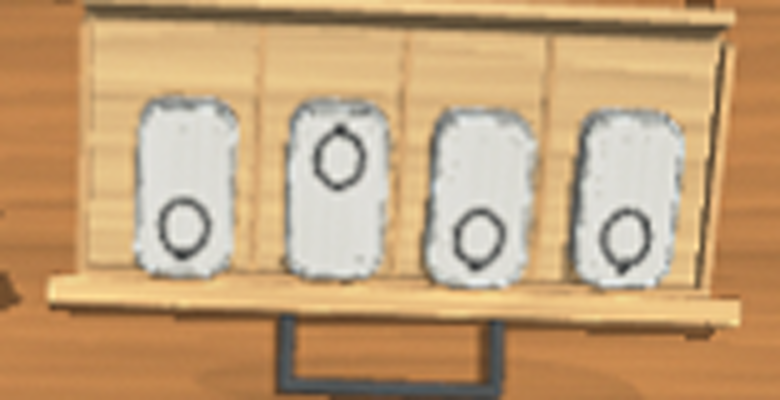

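All four tins lie lid up, one per lane: the rings are at (184,227), (340,158), (478,238) and (625,238), with the lower ends near the lip. The lower edges measure 4–8 mm off it, so I'll nudge each tin down with closed fingertips for margin.

Run:
```python
from h import *
R=Rn.from_rotvec(BY*0.04)*RB
e=plan(bed(134,131,75),R)
e=plan(bed(134,131,25),R,2,start=e)
print(bed(134,131,75),bed(134,131,25))
```

```text
6 rows of [8.2, 29.7, 11.2, -0.0154, 0.0558, 0.0891] | total [16.5, 186.0, 56.7] [-0.092, 0.335, 0.534] t 82.0
2 rows of [1.0, 0.0, 25.0, 0.0, 0.0, 0.0] | total [2.0, 0.0, 50.0] [0.0, 0.0, 0.0] t 82.0
[615.29927484 -42.21755966 149.35319057] [633.84136531 -42.59948588 102.91995879]
```

```bash
python3 -m handwheel '[[8.2,29.7,11.2,-0.0154,0.0558,0.0891],[8.2,29.7,11.2,-0.0154,0.0558,0.0891],[8.2,29.7,11.2,-0.0154,0.0558,0.0891],[8.2,29.7,11.2,-0.0154,0.0558,0.0891],[8.2,29.7,11.2,-0.0154,0.0558,0.0891],[8.2,29.7,11.2,-0.0154,0.0558,0.0891],[0,0,0,0,0,0],[0,0,0,0,0,0],[0,0,0,0,0,0],[0,0,0,0,0,0]]'
python3 - <<'E'
from h import *
R=Rn.from_rotvec(BY*0.04)*RB
s=manip.get_state();print(tobed(s["eef_pos"]));plan(bed(134,131,25),R,2)
E
```

```text
time: 82.83
eef_pos: [616.0, -39.3, 150.1]
orientation: [0.001, 0.985, -0.008, 0.17]
contact_force: [0.4, 1.2, 0.6]
gripper_width: -0.002
grasp_force: 0.0
[134.89594692 133.97729218  75.47172613]
2 rows of [0.5, 1.5, 25.2, -0.0015, -0.0004, 0.0022] | total [1.1, 3.1, 50.5] [-0.003, -0.001, 0.004] t 82.8
```

Down, then push toward the lip, 14 mm to start.

```bash
python3 -m handwheel '[[0.5,1.2,25.2,0,0,0.002],[0.5,1.2,25.2,0,0,0.002],[0,0,0,0,0,0],[0,0,0,0,0,0],[-3,0,0,0,0,0],[-3,0,0,0,0,0],[-3,0,0,0,0,0],[-3,0,0,0,0,0],[-2,0,0,0,0,0],[0,0,0,0,0,0]]'
python3 - <<'E'
from h import *
s=manip.get_state();print(tobed(s["eef_pos"]),s["contact_force"])
E
```

```text
time: 83.67
eef_pos: [620.2, -42.9, 98.6]
orientation: [0.001, 0.985, -0.011, 0.17]
contact_force: [-0.0, -0.2, -0.1]
gripper_width: -0.002
grasp_force: 0.0
[119.70588008 130.39877283  26.07851611] [-0.01132838 -0.21553782 -0.10471389]
```

```bash
python3 -m handwheel '[[-1,0,0,0,0,0],[-1,0,0,0,0,0],[-1,0,0,0,0,0],[-1,0,0,0,0,0],[0,0,0,0,0,0],[0,0,0,0,0,0],[0,0,0,0,0,0],[0,0,0,0,0,0],[0,0,0,0,0,0],[0,0,0,0,0,0]]'
python3 - <<'E'
from h import *
s=manip.get_state();print(tobed(s["eef_pos"]),s["contact_force"])
E
```

```text
time: 84.5
eef_pos: [617.9, -43.0, 97.6]
orientation: [0.001, 0.985, -0.011, 0.171]
contact_force: [3.6, 0.8, 5.7]
gripper_width: -0.003
grasp_force: 2.4
[117.23115455 130.28173678  26.02158781] [3.57930839 0.81966302 5.71726966]
```

The tin was already against the lip: the push force rose at 117 mm, which is 106 plus half the finger width. So the image estimate reads about 4 mm high, and all four tins sit within 46–63 mm. I'll retreat and go to the handle.

```bash
python3 -m handwheel '[[2,0,0,0,0,0],[0,0,-25,0,0,0],[0,0,-35,0,0,0],[0,0,-35,0,0,0],[0,0,0,0,0,0],[0,0,0,0,0,0],[0,0,0,0,0,0],[0,0,0,0,0,0],[0,0,0,0,0,0],[0,0,0,0,0,0]]' 0.42
python3 - <<'E'
from h import *
s=manip.get_state()
e=plan((470,-60,190),toolR(-45))
e=plan((444.3,-169,150),toolR(-1.2),start=e)
e=plan((444.3,-169,31),toolR(-1.2),4,start=e)
a=Cam("top")
for k,r in white(a):
    c=a;ry=c.rays(k[:,0].astype(float)); t=((O+BZ*28-c.C)@BZ)/(ry@BZ); P=(c.C+ry*t[:,None]-O)@np.array([BX,BY,BZ]).T
    m=cv2.minAreaRect(P[:,:2].astype(np.float32))
    if -20<m[0][0]<170 and abs(m[0][1])<200: print("bed x,y",np.round(m[0],1),"x range",P[:,0].min().round(1),P[:,0].max().round(1))
E
```

```text
time: 85.33
eef_pos: [586.3, -42.3, 185.6]
orientation: [0.001, 0.986, -0.011, 0.168]
contact_force: [0.4, -0.1, -0.7]
gripper_width: 0.418
grasp_force: 0.0
8 rows of [-14.5, -2.7, -3.4, 0.0168, -0.0401, -0.0999] | total [-107.9, 20.2, -42.6] [0.135, -0.32, -0.799] t 85.3
7 rows of [-16.0, 3.7, 5.7, 0.0, 0.0, -0.1092] | total [-95.2, 58.9, 40.0] [0.0, 0.0, -0.764] t 85.3
4 rows of [0.0, 0.0, 29.7, 0.0, 0.0, 0.0] | total [0.0, 0.0, 119.0] [0.0, 0.0, 0.0] t 85.3
bed x,y [  64.3 -136. ] x range 7.1 120.4
bed x,y [ 60.6 -47.7] x range 4.1 117.5
bed x,y [63.1 39.6] x range 7.8 118.4
```

```bash
python3 -m handwheel '[[-14.5,-2.7,-3.4,0.0168,-0.0401,-0.0999],[-14.5,-2.7,-3.4,0.0168,-0.0401,-0.0999],[-14.5,-2.7,-3.4,0.0168,-0.0401,-0.0999],[-14.5,-2.7,-3.4,0.0168,-0.0401,-0.0999],[-14.5,-2.7,-3.4,0.0168,-0.0401,-0.0999],[-14.5,-2.7,-3.4,0.0168,-0.0401,-0.0999],[-14.5,-2.7,-3.4,0.0168,-0.0401,-0.0999],[-14.5,-2.7,-3.4,0.0168,-0.0401,-0.0999],[-16,3.7,5.7,0,0,-0.1092],[-16,3.7,5.7,0,0,-0.1092]]'
python3 -m handwheel '[[-16,3.7,5.7,0,0,-0.1092],[-16,3.7,5.7,0,0,-0.1092],[-16,3.7,5.7,0,0,-0.1092],[-16,3.7,5.7,0,0,-0.1092],[-16,3.7,5.7,0,0,-0.1092],[0,0,0,0,0,0],[0,0,0,0,0,0],[0,0,0,0,0,0],[0,0,0,0,0,0],[0,0,0,0,0,0]]'
python3 - <<'E'
from h import *
plan((444.3,-169,31),toolR(-1.2),4);print(manip.get_state()["joint_pos"].round(2))
b=Cam("side")
for k,r in white(b):
    c=b;ry=c.rays(k[:,0].astype(float)); t=((O+BZ*28-c.C)@BZ)/(ry@BZ); P=(c.C+ry*t[:,None]-O)@np.array([BX,BY,BZ]).T
    if -20<P[:,0].mean()<170 and abs(P[:,1].mean())<200: print("side",P[:,0].min().round(1),P[:,0].max().round(1),P[:,1].min().round(),P[:,1].max().round())
E
```

```text
time: 86.22
eef_pos: [455.1, -88.3, 179.2]
orientation: [0.001, 0.875, 0.484, 0.001]
contact_force: [-0.2, -0.0, 0.8]
gripper_width: 0.422
grasp_force: 0.0
time: 87.05
eef_pos: [445.5, -167.8, 151.2]
orientation: [0.001, 0.714, 0.7, 0.001]
contact_force: [0.1, -0.3, 0.8]
gripper_width: 0.42
grasp_force: 0.0
4 rows of [-0.3, -0.4, 30.0, 0.0006, -0.0, 0.0003] | total [-1.2, -1.5, 120.2] [0.003, -0.0, 0.001] t 87.0
[ 0.05  0.51  0.39  2.04 -0.31  0.65  0.62]
side 1.1 111.5 -163.0 190.0
```

```bash
python3 -m handwheel '[[-0.3,-0.4,30,0,0,0],[-0.3,-0.4,30,0,0,0],[-0.3,-0.4,30,0,0,0],[-0.3,-0.4,30,0,0,0],[0,0,0,0,0,0],[0,0,0,0,0,0],[0,0,0,0,0,0],[0,0,0,0,0,0],[0,0,0,0,0,0],[0,0,0,0,0,0]]'
python3 -m handwheel '[[0,0,0,0,0,0],[0,0,0,0,0,0],[0,0,0,0,0,0],[0,0,0,0,0,0],[0,0,0,0,0,0],[0,0,0,0,0,0],[0,0,0,0,0,0],[0,0,0,0,0,0],[0,0,0,0,0,0],[0,0,0,0,0,0]]' 0
python3 -m handwheel '[[0,2,0,0,0,0],[0,4,0,0,0,0],[0,7,0,0,0,0],[0,9,0,0,0,0],[0,10,0,0,0,0],[0,10,0,0,0,0],[0,10,0,0,0,0],[0,10,0,0,0,0],[0,10,0,0,0,0],[0,10,0,0,0,0]]'
python3 -m handwheel '[[0,10,0,0,0,0],[0,10,0,0,0,0],[0,10,0,0,0,0],[0,10,0,0,0,0],[0,10,0,0,0,0],[0,10,0,0,0,0],[0,9,0,0,0,0],[0,7,0,0,0,0],[0,5,0,0,0,0],[0,3,0,0,0,0]]'
```

```text
time: 87.93
eef_pos: [444.9, -170.5, 32.5]
orientation: [0.002, 0.714, 0.7, 0.001]
contact_force: [-0.4, -0.1, -0.1]
gripper_width: 0.421
grasp_force: 0.0
time: 88.77
eef_pos: [444.2, -170.3, 31.7]
orientation: [0.001, 0.715, 0.7, 0.001]
contact_force: [-0.4, 0.9, 6.6]
gripper_width: 0.091
grasp_force: 58.5
time: 89.6
eef_pos: [524.8, -172.2, 31.8]
orientation: [-0.0, 0.715, 0.699, 0.0]
contact_force: [-3.4, -0.1, 6.0]
gripper_width: 0.093
grasp_force: 58.7
time: 90.43
eef_pos: [610.3, -174.3, 31.8]
orientation: [0.001, 0.715, 0.7, 0.001]
contact_force: [-2.8, -0.1, 4.8]
gripper_width: 0.093
grasp_force: 58.9
```

```bash
python3 -m handwheel '[[0,3,0,0,0,0],[0,3,0,0,0,0],[0,3,0,0,0,0],[0,3,0,0,0,0],[0,3,0,0,0,0],[0,2,0,0,0,0],[0,2,0,0,0,0],[0,1,0,0,0,0],[0,0,0,0,0,0],[0,0,0,0,0,0]]'
python3 -m handwheel '[[0,1,0,0,0,0],[0,1,0,0,0,0],[0,1,0,0,0,0],[0,1,0,0,0,0],[0,1,0,0,0,0],[0,0,0,0,0,0],[0,0,0,0,0,0],[0,0,0,0,0,0],[0,0,0,0,0,0],[0,0,0,0,0,0]]'
```

```text
time: 91.27
eef_pos: [630.0, -174.7, 31.8]
orientation: [0.002, 0.715, 0.7, 0.001]
contact_force: [-1.6, -0.7, 4.5]
gripper_width: 0.092
grasp_force: 58.9
time: 92.1
eef_pos: [634.2, -174.8, 31.8]
orientation: [0.001, 0.715, 0.699, 0.0]
contact_force: [-2.1, -0.8, 6.2]
gripper_width: 0.092
grasp_force: 59.0
```

```bash
python3 -m handwheel '[[0,1,0,0,0,0],[0,1,0,0,0,0],[0,1,0,0,0,0],[0,1,0,0,0,0],[0,1,0,0,0,0],[0,0,0,0,0,0],[0,0,0,0,0,0],[0,0,0,0,0,0],[0,0,0,0,0,0],[0,0,0,0,0,0]]'
```

```text
time: 92.93
eef_pos: [634.3, -174.8, 31.8]
orientation: [-0.004, 0.715, 0.699, -0.003]
contact_force: [-11.5, 1.2, 13.2]
gripper_width: 0.091
grasp_force: 59.8
```

The drawer is home: the hard stop came at 634.3, a travel of 190 mm. I'll release and back off.

```bash
python3 -m handwheel '[[0,-2,0,0,0,0],[0,-2,0,0,0,0],[0,0,0,0,0,0],[0,0,0,0,0,0],[0,0,0,0,0,0],[0,0,0,0,0,0],[0,0,0,0,0,0],[0,0,0,0,0,0],[0,0,0,0,0,0],[0,0,0,0,0,0]]' 0.42
python3 -m handwheel '[[0,0,-15,0,0,0],[0,0,-30,0,0,0],[0,0,-30,0,0,0],[0,-30,-30,0,0,0],[0,-35,0,0,0,0],[0,-35,0,0,0,0],[0,-35,0,0,0,0],[0,-35,0,0,0,0],[0,0,0,0,0,0],[0,0,0,0,0,0]]'
python3 - <<'E'
from h import *
a=Cam("top");b=Cam("side");d=BX*[1,1,0];O2=O+190*np.array([np.cos(PSI),np.sin(PSI),0])
for c in(a,b):
  for k,r in white(c):
    ry=c.rays(k[:,0].astype(float)); t=((O2+BZ*28-c.C)@BZ)/(ry@BZ); P=(c.C+ry*t[:,None]-O2)@np.array([BX,BY,BZ]).T
    if -20<P[:,0].mean()<150 and abs(P[:,1].mean())<200: print(r[0],P[:,0].min().round(1),P[:,0].max().round(1),P[:,1].min().round(),P[:,1].max().round())
E
```

```text
time: 93.77
eef_pos: [636.0, -174.3, 31.6]
orientation: [0.001, 0.714, 0.7, 0.001]
contact_force: [-0.1, -0.0, 0.5]
gripper_width: 0.421
grasp_force: 0.0
time: 94.6
eef_pos: [464.0, -170.8, 136.0]
orientation: [0.0, 0.715, 0.699, 0.001]
contact_force: [2.0, 1.0, -0.3]
gripper_width: 0.419
grasp_force: 0.0
(356.7088317871094, 164.78530883789062) 7.2 78.7 -168.0 -102.0
(328.13525390625, 164.2411651611328) 4.0 78.8 -79.0 -15.0
(300.0, 162.5) 7.1 79.3 8.0 71.0
(271.0, 162.5) 1.1 79.5 100.0 161.0
(230.18482971191406, 179.54278564453125) 0.7 103.8 -163.0 185.0
```

```bash
python3 -m handwheel '[[0,0,0,0,0,0],[0,0,0,0,0,0],[0,0,0,0,0,0],[0,0,0,0,0,0],[0,0,0,0,0,0],[0,0,0,0,0,0],[0,0,0,0,0,0],[0,0,0,0,0,0],[0,0,0,0,0,0],[0,0,0,0,0,0]]'; python3 -c "
from bench import manip
print(manip.finish_job())"
```

```text
time: 95.53
eef_pos: [466.2, -170.7, 135.6]
orientation: [0.001, 0.714, 0.7, 0.001]
contact_force: [0.7, 0.5, -0.4]
gripper_width: 0.424
grasp_force: 0.0
the job is handed in; nothing more can be done
None
```

All four tins, three of them turned over, are lid up in their own lanes, the drawer is pushed home to its stop, and the job is handed in at 95.5 s (no verdict returned); by the last pictures lanes 1–3 sit about 3–6 mm off the lip, within the 10 mm allowed.

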